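# Switch the chocolate warmer from dark to milk under its splash guard

### The job

The chocolate warmer is still set to dark: set it to milk. A gift box has been left on the front ledge where the clear splash guard has to slide, so first stand the box gently on the free counter to the left of the scale; then push the blue release tab down and slide the guard all the way open, press the milk-brown key until it locks down and the dark key pops up, and slide the guard fully shut again so that its tab clicks back up. Do not shift the bell, the coin dish, the stapler or the bean jar.

Things in the scene. Friction and masses are not known exactly. Their poses are not given: they have to be found in the camera images.
- warmer: Cream countertop chocolate warmer, fixed, 182 deep (its x) x 252 wide (its y) x 239 mm high. Origin: centre of its footprint on the counter; its x points from its front (robot side) to its back, y to the left seen from the front, z up. In its frame: flat front ledge x -100 to -20 mm, y -120 to 120, top at z 55; behind it the body is a wall from x -26 on.
- overhang (a point): Middle of the front lower edge of the warmer's steel top plate: warmer frame x -56, y 0, z 185 mm. The plate overhangs the ledge, keys and guard from x -56 backwards over the full width (252 mm), 130 mm above the ledge, so a tool must come in over the ledge leaning 25 to 45 degrees from vertical, its wrist towards the warmer's front.
- key_bank (a point): Middle of the key row on the ledge surface: warmer frame x -58, y 57, z 55 mm. The three keys stand 34 mm apart along y (at y 23, 57, 91); the order of their colours differs from case to case. A dark cheek, 22 mm high, ends the ledge at y 111 to 120.
- key_white (a joint): Ivory key, 28 wide (warmer's y) x 56 deep (its x), 14 mm above the ledge when up. Value in m: 0 up, about 0.009 locked down, 0.011 pressed right down. All three keys are alike: pushed straight down against up to about 5 N; let go after being pressed right down, a key stays locked. Pressing one frees whichever was down.
- key_milk (a joint): Milk-brown (caramel) key, as the ivory key. Up (0) at the start; it has to end locked down.
- key_dark (a joint): Very dark brown key, as the ivory key. Locked down (about 0.009) at the start.
- key_white_top (a point): Centre of the top face of the ivory key; moves with it.
- key_milk_top (a point): Centre of the top face of the milk-brown key; moves with it.
- key_dark_top (a point): Centre of the top face of the dark key; moves with it.
- guard (a joint): Clear splash guard on rails, 106 (warmer's y) x 74 x 22 mm high (top at z 77). Value in m: 0 shut, covering the keys (y 4 to 110), 0.106 open against its stop (y -102 to 4); opens towards the warmer's -y, stays where left, 1 N friction. Latched when shut: hold its tab down over 4.5 mm for the first 10 mm. To shut it needs no tab; the latch rides over and snaps in over the last 16 mm with about 3 N.
- guard_tab (a joint): Blue ridged release tab on the guard, 36 (x) x 28 (y) mm, its top 8 mm above the guard's top when up. Value in m: 0 up, 0.0065 fully pressed straight down; 2.5 to 4.5 N of spring.
- tab_top (a point): Centre of the top face of the release tab; moves with guard and tab.
- guard_rib (a point): Centre of the top of the black push rib on the guard: 58 (x) x 10 (y) mm, 14 mm above the guard's top, 26 mm from the tab's centre towards the warmer's -y. Push on its +y face to open, on its -y face to shut.
- gift_box: Brown gift box with a cream ribbon bow, 60 (its x) x 84 (its y) x 50 mm high, bow to 63 mm, 0.1 to 0.25 kg. Origin: centre of its underside. At the start it stands on the right half of the warmer's ledge, its long axis roughly along the warmer's x and overhanging the front by about 12 mm. Grasp it across the 60 mm.
- bean_jar: Glass jar of cocoa beans with a wooden stopper, 66 mm diameter x 85 mm high, just beside the right end of the warmer. Origin: centre of its underside. Bystander.
- call_bell: Call bell, 80 mm diameter x 54 mm high, on the counter left of the scale. Origin: centre of its underside. Bystander.
- coin_dish: White china coin dish, 111 mm diameter x 14 mm high, on the counter left of the scale. Origin: centre of its underside. Bystander.
- stapler: Red stapler, 36 (its x) x 125 (its y) x 47 mm high, at the back of the counter left of the scale. Origin: centre of its underside. Bystander.
- scale: Shop scale, fixed, 268 (x) x 210 (y) x 68 mm high. Origin: centre of its underside. The free counter left of it runs from y = 0.11 to y = 0.48 m and from x = 0.38 to x = 0.66 m in the robot's frame (y to the robot's left). Trays and a glass case (up to 0.3 m high) stand behind the counter from x = 0.69 m on: draw the arm in before swinging round.

How it is judged:
By the outcome, as a careful person would: the job done as asked, in the order asked, and still so for the second after the job is handed in, with the robot touching nothing.
It also fails if it takes over 69 s, if anything falls off the work surface, if the arm or the gripper's body presses on something with over 40 N, if the wrist force passes 120 N, or if a joint passes its speed limit or range.

### The arm

A 6-joint arm with a two-finger parallel gripper is mounted at the origin on a cart in front of the work surface, level with it; the furniture and walls round the work are solid. World frame = base frame: x ahead of the robot, y to its left, z up, the work surface at z = 0. Lengths are in m, angles in rad, forces in N, time in s.
With the tool pointing down it reaches from about 0.25 to 0.725 m from the base axis. Payload 9.7 kg.
Tool frame: the origin (TCP) lies on the centre line of the jaws, within the pads' length; the fingertips stand 19 mm ahead of it and the grasp point (between the pads) is the TCP (robot.nose_length is the distance from the TCP to the fingertips, in m); y points along the fingers, x is the direction in which the jaws open and shut, and the axes are right-handed (so a half turn about y gives the same grasp; the last joint's range is limited). The gripper opens to 85 mm and grips with 20 to 120 N. Pads are 22 mm wide; open, the fingers measure 114 mm over their backs; the gripper's body (76 mm by 85 mm) begins 54 mm behind the grasp point. The pads swing forward as they close: fully open they stand 13 mm farther back than shut.
Start: joints at [-1.334, 0.087, 0.176, 1.66, 0, 1.571], TCP at [0.129, -0.535, 0.25] pointing down, gripper open.
Joint ranges: [-3.13, 3.13], [-0.85, 1.81], [-1.15, 1.24], [-2.2, 2.28], [-1.44, 1.52], [-3.14, 3.14]. Speed limits (rad/s): [2.22, 2.22, 2.57, 3.14, 3.14, 3.14].

### API

Orientations are given as a unit quaternion [w, x, y, z].
In Python, from workcell import robot, cams, job gives the robot as it stands.
- The arm moves only by the tool step_arm, never from a script. Its arguments are lists of equal length, an entry for each row: "fingers": the opening, from 0 (shut) to 1 (fully open); "xyz": the shift along the tool's x, y, z in cm, a list of three; "twist": the turn, a rotation vector about the tool's x, y, z in rad, a list of three. A call has exactly 10 rows; each row is the pose to reach, as a shift and turn from the pose measured when the call began, along the tool's axes at that moment; what a row does not reach only later rows make up. A row lasts 1/8 s, in which the tool goes at most 62.5 mm and 10.7 degrees, less where a joint would pass 70% of its speed; a pose out of reach is approached as far as the arm can. A call with a gripper value outside its range is refused whole. The fingers move at their own pace and stop on an object; the grip force is fixed at half the most. Time passes only in rows, so rows that repeat a pose let the fingers close, or fill a call up. It gives the time, the measured TCP pose, the force and the opening at its end, in the units of the state.
- robot.get_obs(): the state, without advancing time (a new reading comes with each control period).
- cams.capture(name): name is "scene" or "top"; returns a dict with "color" (420x560x3 uint8, red, green, blue), "depth" (420x560 float32, m along the optical axis (not along the pixel's ray), 0 where there is no reading), "camera_matrix" (3x3 intrinsics, pixels), "world_to_cam" (4x4, takes a point from world to camera coordinates). Camera axes: x right, y down, z forward; pixel columns grow to the right and rows downward; lengths in m; the calibration is good to about 2 mm. A picture is of the moment at which its call begins.
- job.sign_off(): hands the job in, once; it reports no verdict.
The state is a dict: "clock": time; "joint_pos": joint angles; "qd": joint speeds; "effort": joint torques, N m; "eef_pos": TCP position; "ee_rot": TCP orientation; "wrist_force": force on the tool from outside, world axes, zero at the start; "ft_torque": the same for the moment, N m; "width": finger opening in m.
Only numpy, scipy, OpenCV 4.12 (cv2) and the standard library are available. Lean on these libraries where they do the work, as an engineer would, in place of code of your own. Each camera call takes 0.05 s, during which the arm holds its last target.

## Working session

There is one attempt and no reset: what is moved stays moved. The work goes in short steps, Python scripts to look and compute and a tool call to move; the robot and the scene stay as the last step left them, time stands still between calls to the robot, and variables do not carry over. Pictures are saved under pics/ and viewed, and the job is handed in when it is done.

Besides the shell and the picture viewer there is one more tool, called in YAML: its name, and indented under it one key for each argument. step_arm: Moves the arm, as the interface text tells. Its arguments: {"type":"object","properties":{"fingers":{"type":"array"},"xyz":{"type":"array"},"twist":{"type":"array"}},"required":["fingers","xyz","twist"]}

```bash
ls; mkdir -p pics; python3 - <<'E'
from workcell import robot,cams,job
import cv2,numpy as np
o=robot.get_obs()
for k in o: print(k,np.round(o[k],4))
for n in("scene","top"):
    c=cams.capture(n); cv2.imwrite(f"pics/{n}0.png",c["color"][...,::-1]); np.savez(f"pics/{n}0.npz",**c)
    print(n,c["camera_matrix"],c["world_to_cam"].round(4))
E
```

```text
pics
clock 0.0
joint_pos [-1.334   0.0875  0.1751  1.6598 -0.      1.5708]
qd [-0.0001 -0.0007 -0.0007  0.0007 -0.002   0.0005]
effort [-1.00000e-03 -5.20381e+01  4.64806e+01  1.61000e-02 -1.00000e-04
 -0.00000e+00]
eef_pos [ 0.129  -0.5345  0.2496]
ee_rot [ 0.5558 -0.5553  0.4378 -0.4371]
wrist_force [ 0.6276 -0.3041 -0.1803]
ft_torque [-0.0502 -0.0364  0.0183]
width 0.0857
scene [[489.36769101   0.         276.07771916]
 [  0.         489.36769101 209.05742989]
 [  0.           0.           1.        ]] [[ 0.9081 -0.4186  0.0111 -0.4962]
 [-0.2704 -0.6067 -0.7475  0.204 ]
 [ 0.3197  0.6758 -0.6641  1.5803]
 [ 0.      0.      0.      1.    ]]
top [[485.35268527   0.         277.06980303]
 [  0.         485.35268527 201.88327603]
 [  0.           0.           1.        ]] [[-0.0227 -0.9996  0.0162 -0.0584]
 [-0.9853  0.0196 -0.1699  0.5495]
 [ 0.1695 -0.0199 -0.9853  1.6861]
 [ 0.      0.      0.      1.    ]]
```

View pics/scene0.png

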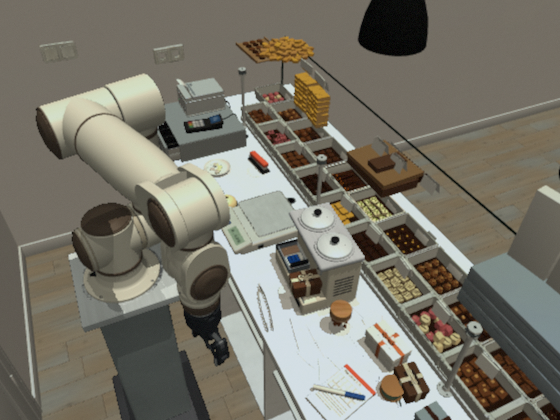

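View pics/top0.png

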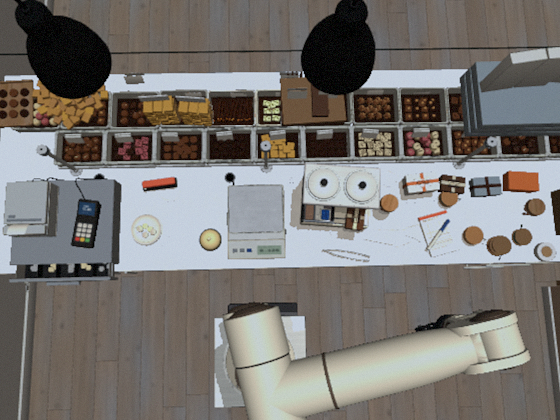

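The top view shows the stapler at (158,184), dish (146,230), bell (210,240), scale (257,222), warmer (340,200) and jar (389,203). I'll zoom in next.

```bash
python3 - <<'E'
import cv2,numpy as np
t=cv2.imread("pics/top0.png"); s=cv2.imread("pics/scene0.png")
cv2.imwrite("pics/tz.png",cv2.resize(t[150:250,280:410],None,fx=6,fy=6,interpolation=cv2.INTER_CUBIC))
cv2.imwrite("pics/sz.png",cv2.resize(s[195:335,250:370],None,fx=4.2,fy=4.2,interpolation=cv2.INTER_CUBIC))
E
cat > h.py <<'E'
import numpy as np,cv2
def load(n): return dict(np.load(f"pics/{n}.npz"))
def ray(c,u,v):
    K=c["camera_matrix"];T=c["world_to_cam"];R=T[:3,:3]
    o=-R.T@T[:3,3]; d=R.T@np.linalg.inv(K)@np.array([u,v,1.]); return o,d
def onz(c,u,v,z):
    o,d=ray(c,u,v); return o+d*(z-o[2])/d[2]
def pt(c,u,v):
    o,d=ray(c,u,v); return o+d*c["depth"][int(v),int(u)]
def proj(c,p):
    T=c["world_to_cam"]; q=T[:3,:3]@np.asarray(p)+T[:3,3]; q=c["camera_matrix"]@q; return q[:2]/q[2]
E
```

```text
(no output)
```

View pics/tz.png

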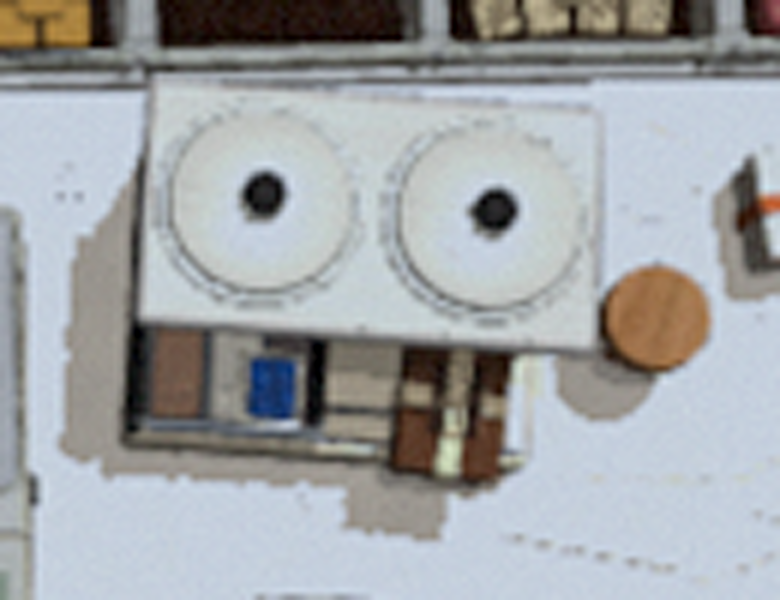

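View pics/sz.png

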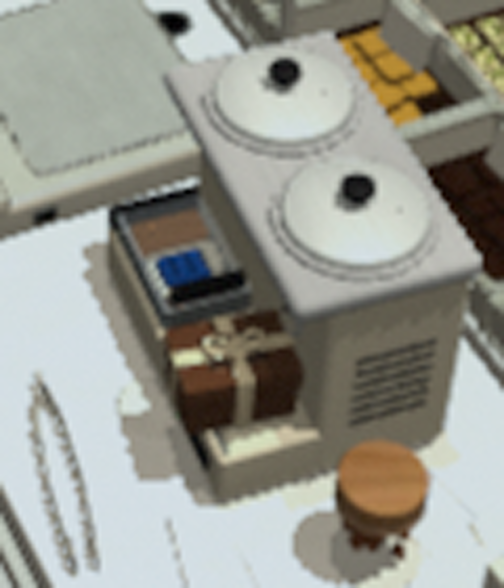

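```bash
python3 - <<'E'
from h import *
for nm in("top0","scene0"):
    c=load(nm);K=c["camera_matrix"];T=c["world_to_cam"];R=T[:3,:3];d=c["depth"]
    v,u=np.mgrid[:420,:560]
    P=np.stack([(u-K[0,2])/K[0,0]*d,(v-K[1,2])/K[1,1]*d,d],-1)
    W=(P-T[:3,3])@R
    c["W"]=W; np.savez(f"pics/{nm}W.npz",W=W)
    reg=(W[...,0]>.3)&(W[...,0]<.7)&(W[...,1]>-.45)&(W[...,1]<0.1)
    z=W[...,2][reg&(d>0)]
    h,e=np.histogram(z,np.arange(-.01,.27,.005)); print(nm,[(round(a,3),int(b)) for a,b in zip(e,h) if b>25])
    col=c["color"].astype(int)
    m=(reg&(W[...,2]>.175)&(W[...,2]<.215)).astype(np.uint8)
    m=cv2.morphologyEx(m,cv2.MORPH_CLOSE,np.ones((25,25)))
    cn=max(cv2.findContours(m,0,2)[0],key=cv2.contourArea)
    print(cv2.minAreaRect(cn))
    pts=W[(m>0)&(W[...,2]>.18)&(W[...,2]<.21)]
    print("zmed",np.median(pts[:,2]))
    zt=np.median(pts[:,2])
    q=np.array([onz(c,*p[0].astype(float),zt)[:2] for p in cn])
    r=cv2.minAreaRect((q*1000).astype(np.float32)); print("plate world",r,cv2.boxPoints(r))
    # blue
    hsv=cv2.cvtColor(c["color"],cv2.COLOR_RGB2HSV)
    b=((hsv[...,0]>105)&(hsv[...,0]<125)&(hsv[...,1]>150)&reg).astype(np.uint8)
    n,l,s,ce=cv2.connectedComponentsWithStats(b)
    i=1+np.argmax(s[1:,4]); print("blue",s[i],ce[i],onz(c,*ce[i],.085),"depthpts",np.median(W[l==i],0))
E
```

```text
top0 [(np.float64(-0.01), 557), (np.float64(-0.005), 2269), (np.float64(0.0), 2705), (np.float64(0.005), 1038), (np.float64(0.01), 183), (np.float64(0.015), 104), (np.float64(0.02), 115), (np.float64(0.025), 70), (np.float64(0.03), 40), (np.float64(0.035), 85), (np.float64(0.04), 254), (np.float64(0.045), 454), (np.float64(0.05), 590), (np.float64(0.055), 584), (np.float64(0.06), 899), (np.float64(0.065), 1296), (np.float64(0.07), 797), (np.float64(0.075), 317), (np.float64(0.08), 187), (np.float64(0.085), 107), (np.float64(0.09), 51), (np.float64(0.095), 34), (np.float64(0.1), 104), (np.float64(0.105), 182), (np.float64(0.11), 58), (np.float64(0.19), 38), (np.float64(0.195), 233), (np.float64(0.2), 722), (np.float64(0.205), 590), (np.float64(0.21), 433), (np.float64(0.215), 571), (np.float64(0.22), 400), (np.float64(0.225), 101), (np.float64(0.23), 26), (np.float64(0.235), 34)]
((341.7768859863281, 185.5545196533203), (77.26611328125, 41.389442443847656), 4.0141754150390625)
zmed 0.2038195280767519
plate world ((571.7427978515625, -279.46087646484375), (251.26065063476562, 138.47068
[... 1277 characters left out ...]
19), 123), (np.float64(0.195), 487), (np.float64(0.2), 811), (np.float64(0.205), 316), (np.float64(0.21), 476), (np.float64(0.215), 555), (np.float64(0.22), 108), (np.float64(0.23), 48), (np.float64(0.235), 42)]
((322.2918395996094, 227.20770263671875), (97.92359161376953, 48.42966079711914), 63.159488677978516)
zmed 0.20115450008334762
plate world ((583.023193359375, -215.0418243408203), (421.4173278808594, 162.10386657714844), 78.71285247802734) [[ 462.2977   -405.8111  ]
 [ 621.26624  -437.53906 ]
 [ 703.74866   -24.272552]
 [ 544.78015     7.455414]]
blue [288 255  12   8  71] [293.35211268 258.74647887] [ 0.49271324 -0.24212185  0.085     ] depthpts [ 0.49321875 -0.24126885  0.0833949 ]
```

```bash
cat >> h.py <<'E'
O=np.array([.5586,-.2783,0]); X=np.array([.9959,-.0905,0]); Y=np.array([.0905,.9959,0])
def w2(p): d=np.asarray(p)-O; return np.array([d@X,d@Y,d[2]])
def wor(x,y,z): return O+X*x+Y*y+np.array([0,0,z])
E
python3 - <<'E'
from h import *
for nm in("top0","scene0"):
    c=load(nm);W=np.load(f"pics/{nm}W.npz")["W"]
    print(nm,"cam",-c["world_to_cam"][:3,:3].T@c["world_to_cam"][:3,3])
    for n,p in dict(ledgeFL=(-.1,.12,.055),ledgeFR=(-.1,-.12,.055),cheekBL=(-.1,.12,.077),plFL=(-.056,.126,.185),plFR=(-.056,-.126,.185),tab=(-.062,.035,.085),rib=(-.062,.009,.091),guardFL=(-.098,.11,.077)).items():
        q=proj(c,wor(*p)); z=(q-([280,150] if nm=="top0" else [250,195]))*(6 if nm=="top0" else 4.2)
        print(n,q.round(1),"zoom",z.round(0))
    hsv=cv2.cvtColor(c["color"],cv2.COLOR_RGB2HSV).astype(int)
    def comps(name,m,zz,amin=30):
        n,l,s,ce=cv2.connectedComponentsWithStats(m.astype(np.uint8))
        for i in range(1,n):
            if s[i,4]>=amin: print(name,s[i],ce[i].round(1),"onz",onz(c,*ce[i],zz).round(4),"dep",np.median(W[l==i],0).round(3))
    x,y=W[...,0],W[...,1]
    reg=(x>.36)&(x<.68)&(y>-.46)&(y<.62)
    comps("brown",(hsv[...,0]<14)&(hsv[...,1]>110)&(hsv[...,2]>40)&(hsv[...,2]<140)&reg&(y<-.15),.105,15)
    comps("wood",(hsv[...,0]<20)&(hsv[...,1]>110)&(hsv[...,2]>140)&reg&(y<-.3),.08)
    comps("red",((hsv[...,0]<8)|(hsv[...,0]>172))&(hsv[...,1]>150)&(hsv[...,2]>110)&reg&(y>.1),.04)
    comps("gold",(hsv[...,0]>14)&(hsv[...,0]<35)&(hsv[...,1]>60)&reg&(y>.05),.04)
E
python3 - <<'E'
import cv2
t=cv2.imread("pics/top0.png")
cv2.imwrite("pics/tz2.png",cv2.resize(t[160:270,90:300],None,fx=3.8,fy=3.8,interpolation=cv2.INTER_CUBIC))
E
```

```text
top0 cam [ 0.25424764 -0.03567331  1.75564084]
ledgeFL [300.1 222.9] zoom [121. 437.]
ledgeFR [367.9 227.6] zoom [527. 466.]
cheekBL [300.5 222.1] zoom [123. 433.]
plFL [301.6 204.5] zoom [130. 327.]
plFR [378.1 209.8] zoom [589. 359.]
tab [325.7 212.7] zoom [274. 376.]
rib [333.3 213. ] zoom [320. 378.]
guardFL [303.4 221.7] zoom [141. 430.]
brown [359 209   6   7  18] [361.6 212.1] onz [ 0.4968 -0.3597  0.105 ] dep [ 0.497 -0.36   0.106]
brown [345 218   8  11  67] [348.7 222.8] onz [ 0.4604 -0.3134  0.105 ] dep [ 0.46  -0.314  0.106]
brown [357 220   6  10  52] [359.7 224.9] onz [ 0.4525 -0.3508  0.105 ] dep [ 0.452 -0.351  0.106]
wood [382 195   8  16  88] [385.5 202.7] onz [ 0.5321 -0.4507  0.08  ] dep [ 0.53  -0.45   0.086]
red [143 178  32  10 192] [158.3 182.3] onz [0.6295 0.3553 0.04  ] dep [0.629 0.356 0.043]
gold [200 229  21  21 315] [209.8 239.6] onz [0.419  0.1704 0.04  ] dep [0.418 0.172 0.032]
scene0 cam [ 5.98948299e-04 -1.15193595e+00  1.20755189e+00]
ledgeFL [274.2 248. ] zoom [102. 222.]
ledgeFR [301.6 304.4] zoom [217. 460.]
cheekBL [274.2 243.2] zoom [102. 203.]
[... 256 characters left out ...]
p [ 0.511 -0.321  0.103]
brown [290 272  11   6  48] [294.4 274.4] onz [ 0.459  -0.3156  0.105 ] dep [ 0.46  -0.315  0.103]
brown [310 278  12   9  67] [315.4 282.2] onz [ 0.5018 -0.3672  0.105 ] dep [ 0.504 -0.365  0.102]
brown [292 281  14  12 114] [298.7 286.2] onz [ 0.4508 -0.3606  0.105 ] dep [ 0.453 -0.359  0.101]
wood [331 300  17  10 109] [338.3 304.1] onz [ 0.5346 -0.4476  0.08  ] dep [ 0.533 -0.45   0.083]
red [251 152  17  14  90] [258.8 158.5] onz [0.6279 0.3459 0.04  ] dep [0.628 0.346 0.039]
gold [225 195  12  12  80] [231.4 200.7] onz [0.4326 0.1444 0.04  ] dep [0.437 0.152 0.03 ]
gold [228 345   7  16  54] [231.1 352.5] onz [ 0.2077 -0.4434  0.04  ] dep [ 0.376  0.125 -0.904]
```

View pics/tz2.png

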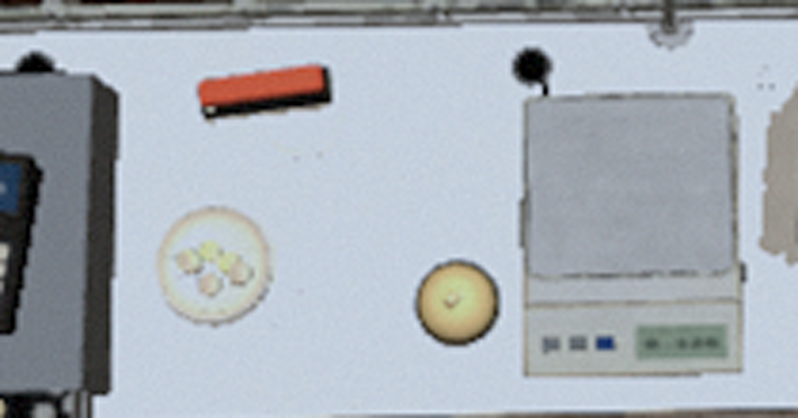

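```bash
python3 - <<'E'
import cv2
t=cv2.imread("pics/top0.png"); s=cv2.imread("pics/scene0.png")
def z(im,u0,v0,w,h,f,n):
    im=cv2.resize(im[v0:v0+h,u0:u0+w],None,fx=f,fy=f,interpolation=cv2.INTER_CUBIC)
    for i in range(0,w,5): cv2.putText(im,str(u0+i),(int((i+.5)*f)-8,10),0,.35,(0,0,255),1); cv2.line(im,(int((i+.5)*f),12),(int((i+.5)*f),18),(0,0,255),1)
    for i in range(0,h,5): cv2.putText(im,str(v0+i),(0,int((i+.5)*f)+4),0,.35,(0,0,255),1); cv2.line(im,(24,int((i+.5)*f)),(32,int((i+.5)*f)),(0,0,255),1)
    cv2.imwrite(n,im)
z(t,296,198,76,38,10,"pics/a1.png"); z(s,270,235,65,60,10,"pics/a2.png")
E
```

```text
(no output)
```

View pics/a1.png

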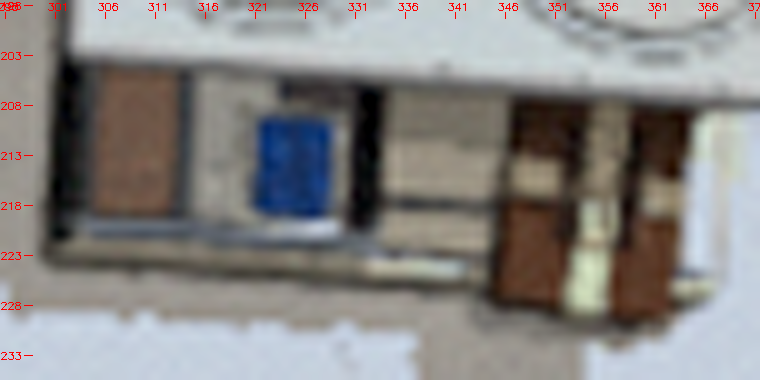

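View pics/a2.png

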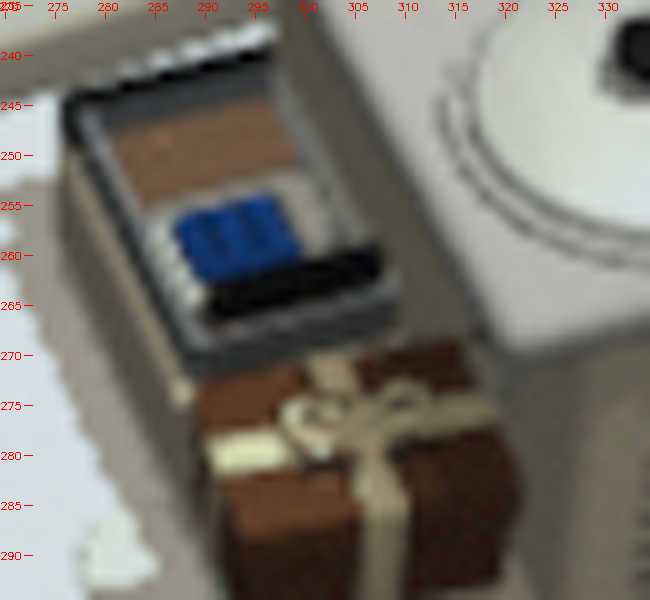

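```bash
python3 - <<'E'
from h import *
t=load("top0");s=load("scene0")
T=lambda x,y:(296+x/10-.5,198+y/10-.5); S=lambda x,y:(270+x/10-.5,235+y/10-.5)
def sh(n,c,uv,z): p=onz(c,*uv,z); print(n,p.round(4),w2(p).round(4))
for n,p in dict(FL=(255,117),FR=(328,119),BL=(253,214),BR=(330,218)).items(): sh("Ttab"+n,t,T(*p),.085)
for n,p in dict(fl=(177,222),bl=(273,197),fr=(200,280),br=(300,250)).items(): sh("Stab"+n,s,S(*p),.085)
for n,p in dict(bl=(365,90),fl=(350,235),fr=(380,235)).items(): sh("Trib"+n,t,T(*p),.091)
for n,p in dict(fl=(203,293),bl=(370,245),br=(383,265),fr=(212,315)).items(): sh("Srib"+n,s,S(*p),.091)
for n,p in dict(fl=(493,300),fr=(672,325),bl=(512,105),br=(692,110)).items(): sh("Tbox"+n,t,T(*p),.105)
for n,p in dict(fl=(195,385),fr=(230,535),br=(500,490),bl=(460,350)).items(): sh("Sbox"+n,s,S(*p),.105)
sh("T cheekFL",t,T(50,240),.077);sh("S cheekFL",s,S(70,97),.077)
sh("T plateFL",t,T(68,60),.19);sh("S plateFR",s,S(515,355),.19)
# milk key
for n,p in dict(fl=(92,215),fr=(180,215)).items(): sh("Tmilk"+n,t,T(*p),.069)
for n,p in dict(a=(115,140),b=(265,100),c=(300,160),d=(148,205)).items(): sh("Smilk"+n,s,S(*p),.069)
E
```

```text
TtabFL [ 0.5127 -0.222   0.085 ] [-0.0508  0.0519  0.085 ]
TtabFR [ 0.5115 -0.2475  0.085 ] [-0.0497  0.0264  0.085 ]
TtabBL [ 0.4786 -0.22    0.085 ] [-0.0849  0.0508  0.085 ]
TtabBR [ 0.4767 -0.2468  0.085 ] [-0.0845  0.0239  0.085 ]
Stabfl [ 0.479  -0.2265  0.085 ] [-0.0839  0.0443  0.085 ]
Stabbl [ 0.5111 -0.2293  0.085 ] [-0.0518  0.0445  0.085 ]
Stabfr [ 0.475  -0.2513  0.085 ] [-0.0857  0.0193  0.085 ]
Stabbr [ 0.5087 -0.2527  0.085 ] [-0.052   0.0209  0.085 ]
Tribbl [ 0.5205 -0.2601  0.091 ] [-0.0396  0.0147  0.091 ]
Tribfl [ 0.4698 -0.2527  0.091 ] [-0.0908  0.0174  0.091 ]
Tribfr [ 0.4696 -0.2632  0.091 ] [-0.09   0.007  0.091]
Sribfl [ 0.471  -0.2612  0.091 ] [-0.0888  0.009   0.091 ]
Sribbl [ 0.5266 -0.2645  0.091 ] [-0.0331  0.0108  0.091 ]
Sribbr [ 0.5265 -0.2736  0.091 ] [-0.0324  0.0018  0.091 ]
Sribfr [ 0.4695 -0.2704  0.091 ] [-0.0894 -0.0002  0.091 ]
Tboxfl [ 0.4445 -0.2991  0.105 ] [-0.1117 -0.031   0.105 ]
Tboxfr [ 0.4346 -0.3602  0.105 ] [-0.116  -0.0928  0.105 ]
Tboxbl [ 0.512  -0.3088  0.105 ] [-0.0436 -0.0346  0.105 ]
Tboxbr [ 0.509 -0.371  0.105] [-0.041  -0
[... 154 characters left out ...]
64  0.105 ] [-0.0393 -0.1021  0.105 ]
Sboxbl [ 0.5251 -0.3243  0.105 ] [-0.0292 -0.0488  0.105 ]
T cheekFL [ 0.472  -0.1497  0.077 ] [-0.0979  0.1203  0.077 ]
S cheekFL [ 0.4747 -0.1567  0.077 ] [-0.0946  0.1136  0.077 ]
T plateFL [ 0.5166 -0.1497  0.19  ] [-0.0535  0.1243  0.19  ]
S plateFR [ 0.4976 -0.3959  0.19  ] [-0.0501 -0.1226  0.19  ]
Tmilkfl [ 0.4816 -0.1652  0.069 ] [-0.0869  0.1056  0.069 ]
Tmilkfr [ 0.4809 -0.1961  0.069 ] [-0.0848  0.0748  0.069 ]
Smilka [ 0.4832 -0.173   0.069 ] [-0.0846  0.0981  0.069 ]
Smilkb [ 0.5352 -0.1767  0.069 ] [-0.0325  0.0991  0.069 ]
Smilkc [ 0.5335 -0.2052  0.069 ] [-0.0316  0.0705  0.069 ]
Smilkd [ 0.4806 -0.203   0.069 ] [-0.0845  0.0679  0.069 ]
```

```bash
cat >> h.py <<'E'
from scipy.spatial.transform import Rotation as Ro
def Rq(q): return Ro.from_quat(np.r_[q[1:],q[0]])
def tool(yaw,lean,flip=1):
    y,l=np.radians([yaw,lean]); f=np.array([np.cos(y),np.sin(y),0]); s=np.array([-np.sin(y),np.cos(y),0])*flip
    a=np.sin(l)*f-np.cos(l)*np.array([0,0,1.]); return Ro.from_matrix(np.c_[s,a,np.cross(s,a)])
def rel(o,R,p):
    R0=Rq(o["ee_rot"]); d=R0.inv().apply(np.asarray(p)-o["eef_pos"])*100; r=(R0.inv()*R).as_rotvec()
    print("xyz",d.round(2),"twist",r.round(3),"deg",np.degrees(np.linalg.norm(r)).round(1),"mm",(np.linalg.norm(d)*10).round(1))
E
python3 - <<'E'
from h import *
from workcell import robot
o=robot.get_obs(); print(Rq(o["ee_rot"]).as_matrix().round(3))
for f in(1,-1): rel(o,tool(-13,35,f),[.38,-.317,.26])
t=load("top0")
for n,p in dict(bell=(457,302,.04),dish=(214,266,.01),stapR=(330,85,.03),scL=(525,270,.068),scLb=(523,95,.068)).items(): print(n,onz(t,90+p[0]/3.8-.5,160+p[1]/3.8-.5,p[2]).round(3))
E
```

```text
[[ 0.235 -0.     0.972]
 [-0.972  0.001  0.235]
 [-0.001 -1.    -0.   ]]
xyz [-15.25  -1.02  29.5 ] twist [-0.193 -2.568 -0.81 ] deg 154.7 mm 332.3
xyz [-15.25  -1.02  29.5 ] twist [ 0.6    0.449 -0.143] deg 43.7 mm 332.3
bell [0.421 0.171 0.04 ]
dish [0.463 0.404 0.01 ]
stapR [0.632 0.293 0.03 ]
scL [0.447 0.105 0.068]
scLb [0.611 0.106 0.068]
```

step_arm:
  fingers: [1, 1, 1, 0.85, 0.85, 0.85, 0.85, 0.85, 0.85, 0.85]
  xyz:
    - [-1.9, -0.1, 3.7]
    - [-3.8, -0.25, 7.4]
    - [-5.7, -0.4, 11]
    - [-7.6, -0.5, 14.7]
    - [-9.5, -0.6, 18.4]
    - [-11.4, -0.75, 22.1]
    - [-13.3, -0.9, 25.8]
    - [-15.25, -1, 29.5]
    - [-15.25, -1, 29.5]
    - [-15.25, -1, 29.5]
  twist:
    - [0.075, 0.056, -0.018]
    - [0.15, 0.112, -0.036]
    - [0.225, 0.168, -0.054]
    - [0.3, 0.225, -0.072]
    - [0.375, 0.28, -0.09]
    - [0.45, 0.336, -0.107]
    - [0.525, 0.393, -0.125]
    - [0.6, 0.449, -0.143]
    - [0.6, 0.449, -0.143]
    - [0.6, 0.449, -0.143]

```text
clock: 1.35
eef_pos: [0.3798, -0.317, 0.2598]
ee_rot: [-0.552, 0.288, -0.361, 0.694]
wrist_force: [-0.1, -0.5, 0.4]
width: 0.0728
```

```bash
cat > snap.py <<'E'
import sys,cv2
from h import *
from workcell import robot,cams
def snap(n,u0,v0,w,h,f,tag,marks=()):
    c=cams.capture(n); np.savez(f"pics/{n}{tag}.npz",**c); im=c["color"][...,::-1]
    im=cv2.resize(im[v0:v0+h,u0:u0+w],None,fx=f,fy=f,interpolation=cv2.INTER_CUBIC)
    for i in range(0,w,10): cv2.putText(im,str(u0+i),(int((i+.5)*f)-8,10),0,.35,(0,0,255),1)
    for i in range(0,h,10): cv2.putText(im,str(v0+i),(0,int((i+.5)*f)+4),0,.35,(0,0,255),1)
    for p in marks:
        q=(proj(c,p)-[u0,v0]+.5)*f; cv2.circle(im,tuple(int(a) for a in q),3,(0,255,0),1)
    cv2.imwrite(f"pics/{n}{tag}.png",im); return c
E
python3 - <<'E'
from snap import *
o=robot.get_obs();R=Rq(o["ee_rot"]);p=o["eef_pos"]
m=[p,p+R.apply([.0,.019,0]),p+R.apply([.036,.019-.0,0]),p+R.apply([-.036,.019,0])]
snap("top",290,180,110,80,7,"1",m); snap("scene",230,190,140,120,5,"1",m)
print("pre");rel(o,tool(-13,35,-1),np.array([.4725,-.338,.094])-.08*tool(-13,35,-1).as_matrix()[:,1])
print("grasp");rel(o,tool(-13,35,-1),[.4725,-.338,.094])
E
```

```text
pre
xyz [-0.05 11.04 -1.72] twist [0.001 0.001 0.   ] deg 0.1 mm 111.7
grasp
xyz [-0.05 19.04 -1.71] twist [0.001 0.001 0.   ] deg 0.1 mm 191.2
```

View pics/top1.png

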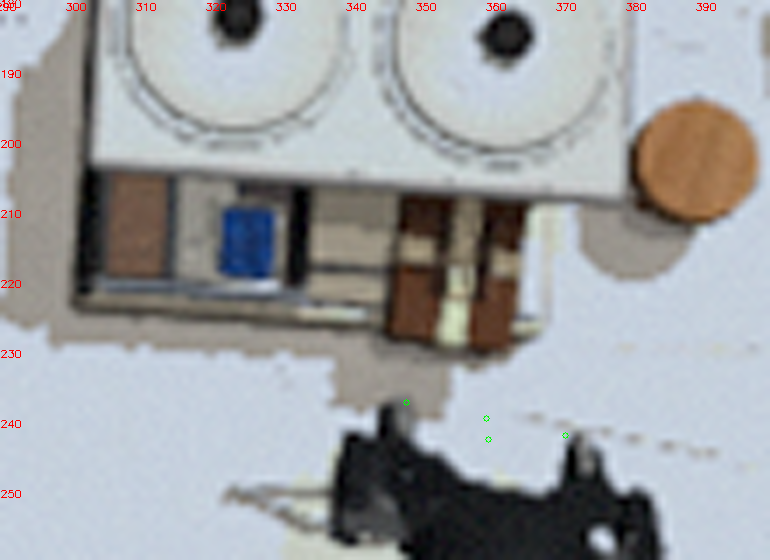

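View pics/scene1.png

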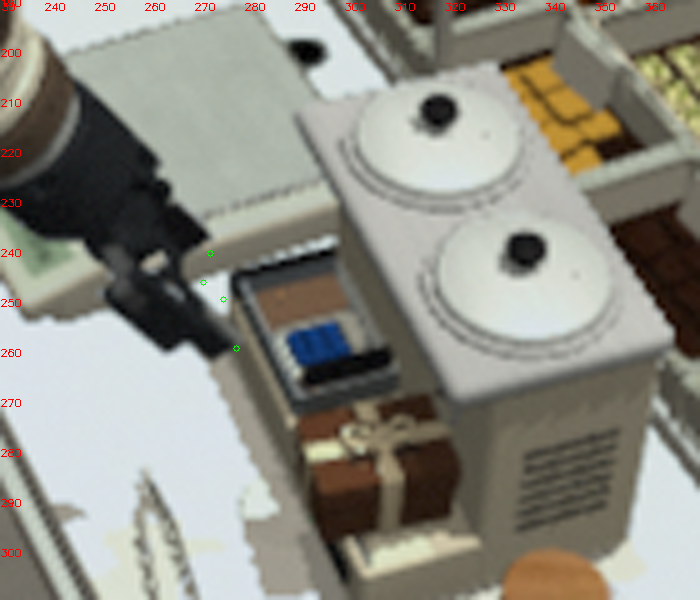

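step_arm:
  fingers: [0.9, 0.9, 0.9, 0.9, 0.9, 0.9, 0.9, 0.9, 0.9, 0.9]
  xyz:
    - [0, 2.2, -0.3]
    - [0, 4.4, -0.7]
    - [0, 6.6, -1]
    - [0, 8.8, -1.4]
    - [0, 11, -1.7]
    - [0, 12.5, -1.7]
    - [0, 13, -1.7]
    - [0, 13, -1.7]
    - [0, 13, -1.7]
    - [0, 13, -1.7]
  twist:
    - [0, 0, 0]
    - [0, 0, 0]
    - [0, 0, 0]
    - [0, 0, 0]
    - [0, 0, 0]
    - [0, 0, 0]
    - [0, 0, 0]
    - [0, 0, 0]
    - [0, 0, 0]
    - [0, 0, 0]

```text
clock: 2.7
eef_pos: [0.4387, -0.3317, 0.1444]
ee_rot: [-0.552, 0.288, -0.361, 0.695]
wrist_force: [0.3, -0.5, -0.4]
width: 0.0769
```

```bash
python3 - <<'E'
from snap import *
o=robot.get_obs();R=Rq(o["ee_rot"]);p=o["eef_pos"]
m=[p+R.apply([.038,.014,0]),p+R.apply([-.038,.014,0])]
snap("top",290,180,110,80,7,"2",m); snap("scene",250,200,110,110,6,"2",m)
print(p)
E
```

```text
[ 0.43865253 -0.33166502  0.14435345]
```

View pics/top2.png

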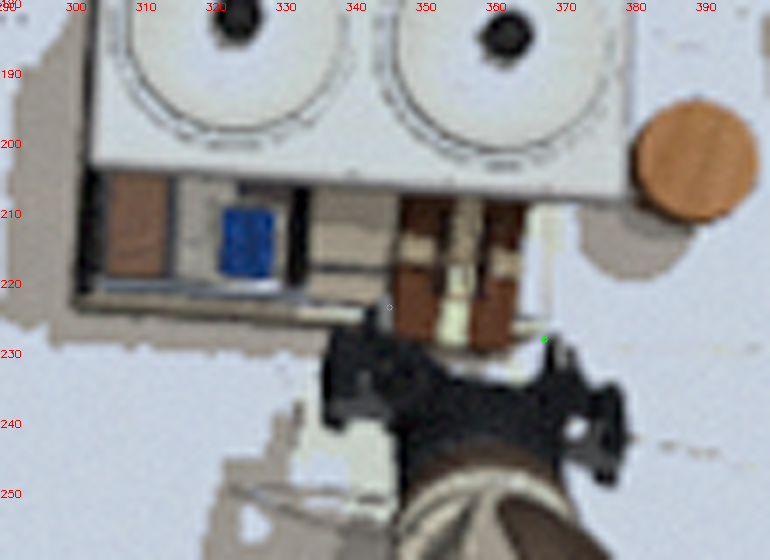

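View pics/scene2.png

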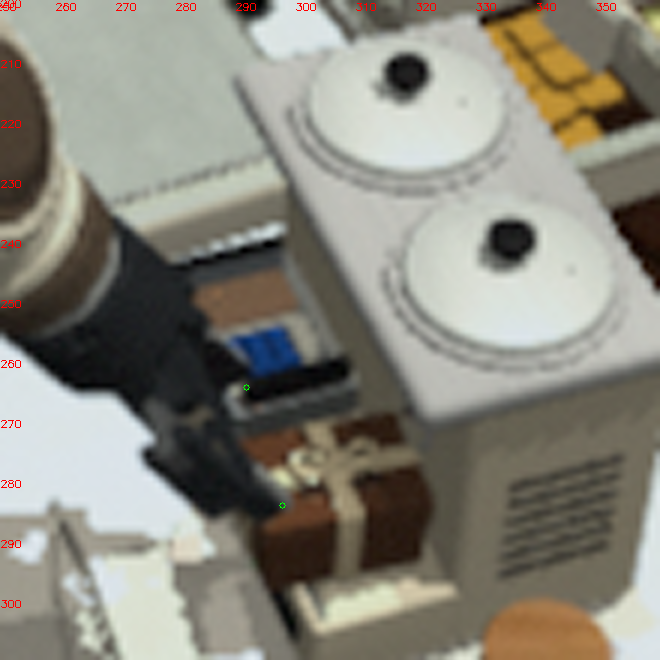

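step_arm:
  fingers: [0.95, 0.95, 0.95, 0.95, 0.95, 0.95, 0.95, 0.95, 0.95, 0.95]
  xyz:
    - [0, 0.8, 0]
    - [0, 1.6, 0]
    - [0, 2.4, 0]
    - [0, 3.2, 0]
    - [0, 4, 0]
    - [0, 4.8, 0]
    - [0, 5.6, 0]
    - [0, 6.1, 0]
    - [0, 6.1, 0]
    - [0, 6.1, 0]
  twist:
    - [0, 0, 0]
    - [0, 0, 0]
    - [0, 0, 0]
    - [0, 0, 0]
    - [0, 0, 0]
    - [0, 0, 0]
    - [0, 0, 0]
    - [0, 0, 0]
    - [0, 0, 0]
    - [0, 0, 0]

```text
clock: 4.05
eef_pos: [0.4727, -0.3396, 0.0944]
ee_rot: [-0.552, 0.288, -0.361, 0.695]
wrist_force: [0.3, -0.3, -0.2]
width: 0.0808
```

```bash
python3 - <<'E'
from snap import *
snap("top",290,180,110,80,7,"3"); snap("scene",250,200,110,110,6,"3")
E
```

```text
(no output)
```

View pics/scene3.png

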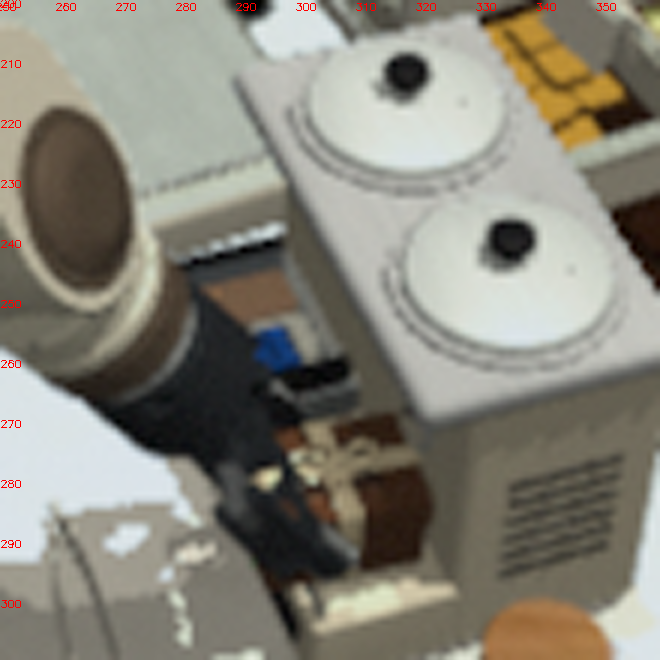

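The fingers straddle the box, and the near fingertip is at about (306,293). I'll close the gripper.

step_arm:
  fingers: [0.6, 0.5, 0.5, 0.5, 0.5, 0.5, 0.5, 0.5, 0.5, 0.5]
  xyz:
    - [0, 0, 0]
    - [0, 0, 0]
    - [0, 0, 0]
    - [0, 0, 0]
    - [0, 0, 0]
    - [0, 0, 0]
    - [0, 0, 0]
    - [0, 0, 0]
    - [0, 0, 0]
    - [0, 0, 0]
  twist:
    - [0, 0, 0]
    - [0, 0, 0]
    - [0, 0, 0]
    - [0, 0, 0]
    - [0, 0, 0]
    - [0, 0, 0]
    - [0, 0, 0]
    - [0, 0, 0]
    - [0, 0, 0]
    - [0, 0, 0]

```text
clock: 5.4
eef_pos: [0.4725, -0.3396, 0.0953]
ee_rot: [-0.552, 0.288, -0.361, 0.695]
wrist_force: [-10.3, 4.4, 8.0]
width: 0.0595
```

```bash
python3 - <<'E'
from h import *
from workcell import robot
o=robot.get_obs();p=np.array(o["eef_pos"]);R=Rq(o["ee_rot"])
print(o["wrist_force"],o["width"])
rel(o,R,p+[0,0,.02]); rel(o,R,p+[-.04,.008,.03]); rel(o,R,p+[-.09,.02,.16])
E
```

```text
[-10.2594209    4.36117097   8.04476984] 0.0595119763003128
xyz [ 0.   -1.64  1.15] twist [0. 0. 0.] deg 0.0 mm 20.0
xyz [ 0.13 -4.8  -1.62] twist [0. 0. 0.] deg 0.0 mm 50.6
xyz [  0.1  -18.39   1.64] twist [0. 0. 0.] deg 0.0 mm 184.7
```

step_arm:
  fingers: [0.5, 0.5, 0.5, 0.5, 0.5, 0.5, 0.5, 0.5, 0.5, 0.5]
  xyz:
    - [0, -0.5, 0.3]
    - [0, -1, 0.7]
    - [0, -1.6, 1.1]
    - [0, -2.6, 0.2]
    - [0.1, -3.7, -0.7]
    - [0.1, -4.8, -1.6]
    - [0.1, -8, -0.8]
    - [0.1, -11.5, 0]
    - [0.1, -15, 0.8]
    - [0.1, -18.4, 1.6]
  twist:
    - [0, 0, 0]
    - [0, 0, 0]
    - [0, 0, 0]
    - [0, 0, 0]
    - [0, 0, 0]
    - [0, 0, 0]
    - [0, 0, 0]
    - [0, 0, 0]
    - [0, 0, 0]
    - [0, 0, 0]

```text
clock: 6.65
eef_pos: [0.3809, -0.3191, 0.2565]
ee_rot: [-0.552, 0.287, -0.361, 0.695]
wrist_force: [0.2, 0.1, -0.9]
width: 0.0595
```

```bash
python3 - <<'E'
from snap import *
o=robot.get_obs();R=Rq(o["ee_rot"]);p=o["eef_pos"];print(p,o["width"],o["wrist_force"],o["joint_pos"].round(2) if hasattr(o["joint_pos"],"round") else o["joint_pos"])
snap("top",280,180,110,80,7,"4"); snap("scene",210,170,150,140,5,"4")
rel(o,tool(10,35,-1),[.40,.17,.28]); rel(o,tool(0,35,-1),[.38,-.05,.27])
E
```

```text
[ 0.38091532 -0.31908232  0.2565151 ] 0.05951149004163353 [ 0.21826204  0.12395832 -0.87479536] [-0.89 -0.54 -0.46  1.15  0.36  2.58]
xyz [-48.07  -7.27  -6.14] twist [-0.001 -0.329  0.232] deg 23.1 mm 490.0
xyz [-26.19  -4.68  -4.25] twist [-0.001 -0.186  0.132] deg 13.1 mm 269.4
```

View pics/scene4.png

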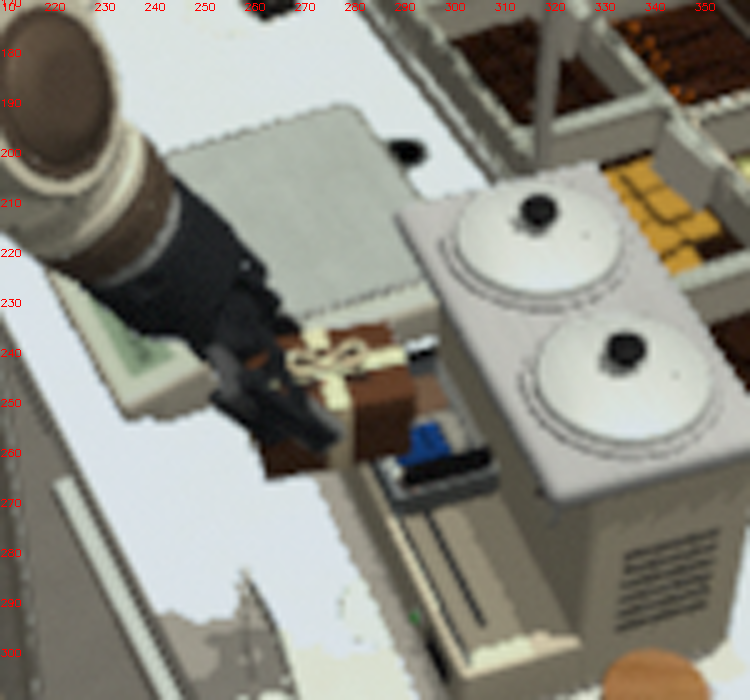

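View pics/top4.png

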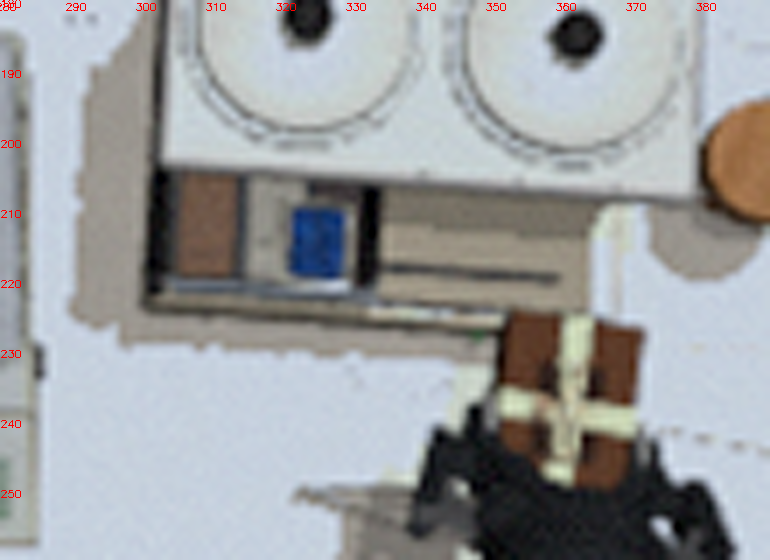

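step_arm:
  fingers: [0.5, 0.5, 0.5, 0.5, 0.5, 0.5, 0.5, 0.5, 0.5, 0.5]
  xyz:
    - [-3, -0.5, -0.4]
    - [-8, -1.2, -1]
    - [-14, -2.2, -1.8]
    - [-20, -3.1, -2.6]
    - [-26, -4, -3.4]
    - [-32, -4.9, -4.1]
    - [-38, -5.8, -4.9]
    - [-43, -6.5, -5.5]
    - [-48, -7.3, -6.1]
    - [-48, -7.3, -6.1]
  twist:
    - [0, -0.02, 0.015]
    - [0, -0.055, 0.04]
    - [0, -0.096, 0.068]
    - [0, -0.137, 0.097]
    - [0, -0.178, 0.125]
    - [0, -0.22, 0.155]
    - [0, -0.26, 0.183]
    - [0, -0.295, 0.208]
    - [0, -0.329, 0.232]
    - [0, -0.329, 0.232]

```text
clock: 8.0
eef_pos: [0.4156, 0.1018, 0.2808]
ee_rot: [0.698, -0.363, 0.283, -0.548]
wrist_force: [-0.9, 0.4, -1.9]
width: 0.0596
```

```bash
python3 - <<'E'
from snap import *
o=robot.get_obs();R=Rq(o["ee_rot"]);p=o["eef_pos"];print(p,o["width"],o["wrist_force"],np.array(o["joint_pos"]).round(2))
snap("top",130,160,170,120,4.5,"5")
snap("scene",170,110,170,130,4.5,"5")
for q in([.50,.195,.20],[.565,.215,.14],[.565,.215,.06]): rel(o,tool(10,35,-1),q)
E
```

```text
[0.4155611  0.10181682 0.28081899] 0.05957980561780671 [-0.85132141  0.43414278 -1.8843474 ] [ 0.24 -0.8  -0.55  1.21 -0.    3.14]
xyz [-7.05 12.6   3.88] twist [-0.003  0.056 -0.037] deg 3.8 mm 149.5
xyz [-7.45 21.42  5.97] twist [-0.003  0.056 -0.037] deg 3.8 mm 234.5
xyz [-7.46 27.95  1.36] twist [-0.003  0.056 -0.037] deg 3.8 mm 289.7
```

View pics/scene5.png

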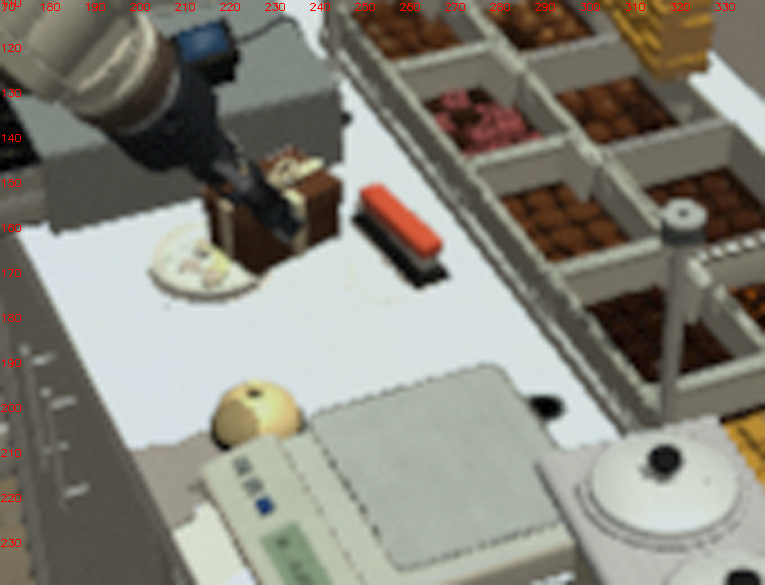

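View pics/top5.png

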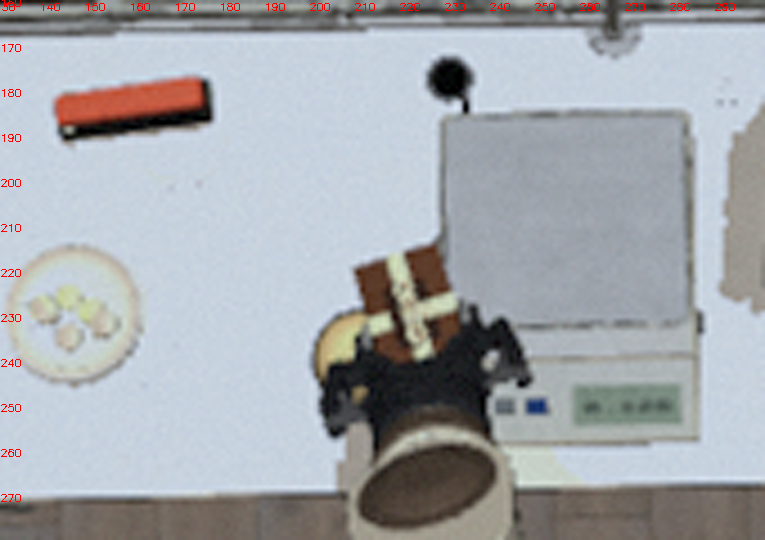

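```bash
python3 - <<'E'
from snap import *
o=robot.get_obs();R=Rq(o["ee_rot"]);p=o["eef_pos"]; print(repr(o["joint_pos"]))
for q in([.4156,.102,.28],[.43,.17,.26],[.50,.195,.20],[.55,.21,.16]): rel(o,tool(32,35,-1),q)
E
```

```text
array([ 2.39726072e-01, -8.01390020e-01, -5.49784659e-01,  1.20885219e+00,
       -1.78753601e-03,  3.14049808e+00])
xyz [-0.09  0.07 -0.05] twist [-0.002 -0.26   0.185] deg 18.3 mm 1.3
xyz [-6.36  3.43  1.26] twist [-0.002 -0.26   0.185] deg 18.3 mm 73.3
xyz [-7.14 12.59  3.86] twist [-0.002 -0.26   0.185] deg 18.3 mm 149.8
xyz [-7.42 18.87  5.82] twist [-0.002 -0.26   0.185] deg 18.3 mm 210.9
```

step_arm:
  fingers: [0.5, 0.5, 0.5, 0.5, 0.5, 0.5, 0.5, 0.5, 0.5, 0.5]
  xyz:
    - [0, 0.3, 0]
    - [0, 0.8, 0.2]
    - [-1.5, 2, 0.5]
    - [-4, 3.2, 1]
    - [-6.4, 4.5, 1.5]
    - [-6.8, 8, 2.6]
    - [-7.1, 12, 3.7]
    - [-7.3, 15.5, 4.8]
    - [-7.4, 18.9, 5.8]
    - [-7.4, 18.9, 5.8]
  twist:
    - [0, -0.09, 0.064]
    - [0, -0.18, 0.128]
    - [0, -0.26, 0.185]
    - [0, -0.26, 0.185]
    - [0, -0.26, 0.185]
    - [0, -0.26, 0.185]
    - [0, -0.26, 0.185]
    - [0, -0.26, 0.185]
    - [0, -0.26, 0.185]
    - [0, -0.26, 0.185]

```text
clock: 9.35
eef_pos: [0.5501, 0.2085, 0.1562]
ee_rot: [0.775, -0.405, 0.225, -0.43]
wrist_force: [-0.6, -0.2, -0.7]
width: 0.0596
```

```bash
python3 - <<'E'
from snap import *
o=robot.get_obs();R=Rq(o["ee_rot"]);p=o["eef_pos"];print(p,o["width"],o["wrist_force"],np.array(o["joint_pos"]).round(2))
snap("top",130,160,170,120,4.5,"6")
snap("scene",190,110,140,120,5.5,"6")
for q in([.56,.215,.07],[.56,.215,.042],[.56,.215,.038]): rel(o,tool(32,35,-1),q)
E
```

```text
[0.55006412 0.20847976 0.15620413] 0.05962489545206519 [-0.58464492 -0.23738247 -0.68084501] [ 0.3  -0.38 -0.56  0.8   0.15  2.93]
xyz [-0.02  7.75 -3.95] twist [ 0.003 -0.002  0.001] deg 0.2 mm 87.0
xyz [-0.02 10.05 -5.55] twist [ 0.003 -0.002  0.001] deg 0.2 mm 114.8
xyz [-0.02 10.38 -5.78] twist [ 0.003 -0.002  0.001] deg 0.2 mm 118.8
```

View pics/scene6.png

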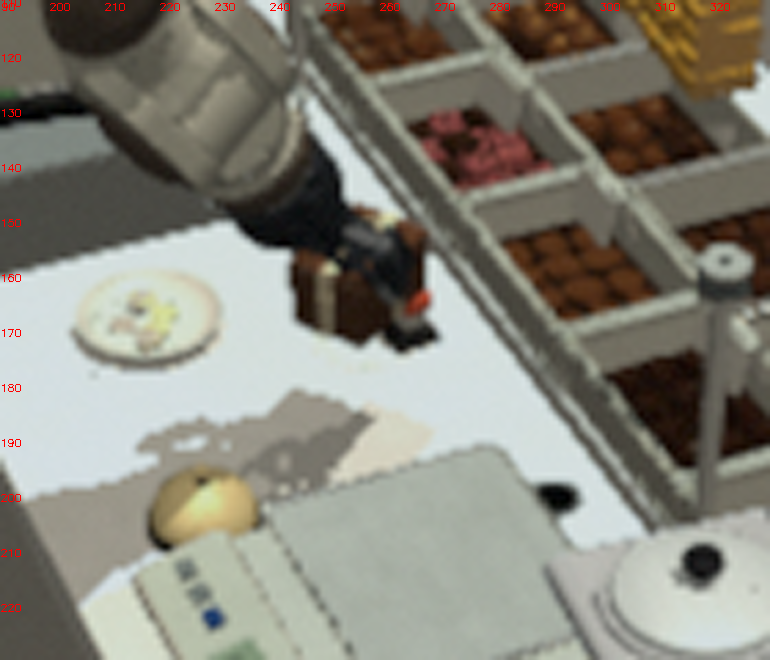

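View pics/top6.png

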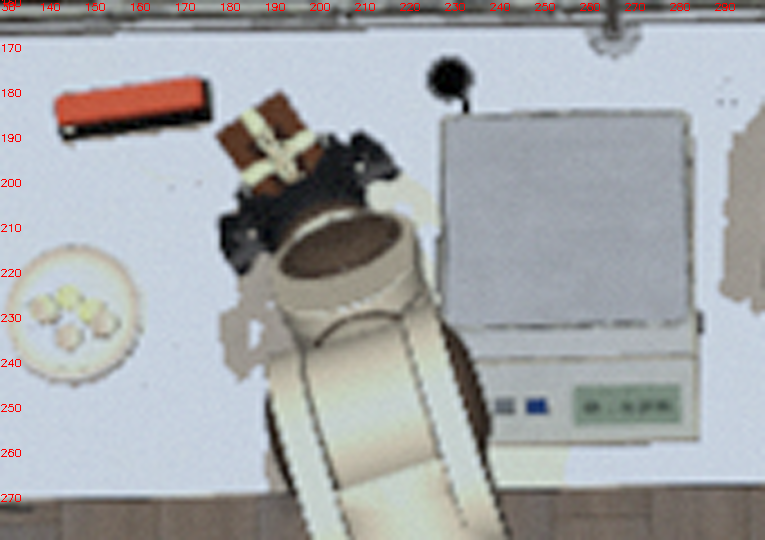

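```bash
python3 - <<'E'
from snap import *
o=robot.get_obs()
for q in([.545,.2,.10],[.545,.2,.05]): rel(o,tool(32,35,-1),q)
E
```

```text
xyz [ 0.49  4.34 -4.13] twist [-0.001 -0.001  0.001] deg 0.1 mm 60.2
xyz [ 0.49  8.44 -7.01] twist [-0.001 -0.001  0.001] deg 0.1 mm 109.8
```

step_arm:
  fingers: [0.5, 0.5, 0.5, 0.5, 0.5, 0.5, 0.5, 0.5, 0.5, 0.5]
  xyz:
    - [0.1, 1.4, -1.4]
    - [0.3, 2.9, -2.8]
    - [0.5, 4.3, -4.1]
    - [0.5, 5.3, -4.8]
    - [0.5, 6.3, -5.5]
    - [0.5, 7, -6]
    - [0.5, 7.6, -6.4]
    - [0.5, 8, -6.7]
    - [0.5, 8.4, -7]
    - [0.5, 8.4, -7]
  twist:
    - [0, 0, 0]
    - [0, 0, 0]
    - [0, 0, 0]
    - [0, 0, 0]
    - [0, 0, 0]
    - [0, 0, 0]
    - [0, 0, 0]
    - [0, 0, 0]
    - [0, 0, 0]
    - [0, 0, 0]

```text
clock: 10.7
eef_pos: [0.5448, 0.1997, 0.0499]
ee_rot: [0.776, -0.404, 0.224, -0.431]
wrist_force: [-0.1, -1.1, -1.2]
width: 0.0594
```

```bash
python3 - <<'E'
from snap import *
o=robot.get_obs();p=np.array(o["eef_pos"]);print(p,o["wrist_force"])
snap("scene",190,110,140,120,5.5,"7")
R=Rq(o["ee_rot"])
for d in(.006,.009,.012): rel(o,R,p-[0,0,d])
E
```

```text
[0.5447523  0.19974014 0.04985724] [-0.05647228 -1.13405774 -1.15733113]
xyz [-0.    0.49 -0.34] twist [0. 0. 0.] deg 0.0 mm 6.0
xyz [-0.    0.74 -0.52] twist [0. 0. 0.] deg 0.0 mm 9.0
xyz [-0.    0.98 -0.69] twist [0. 0. 0.] deg 0.0 mm 12.0
```

View pics/scene7.png

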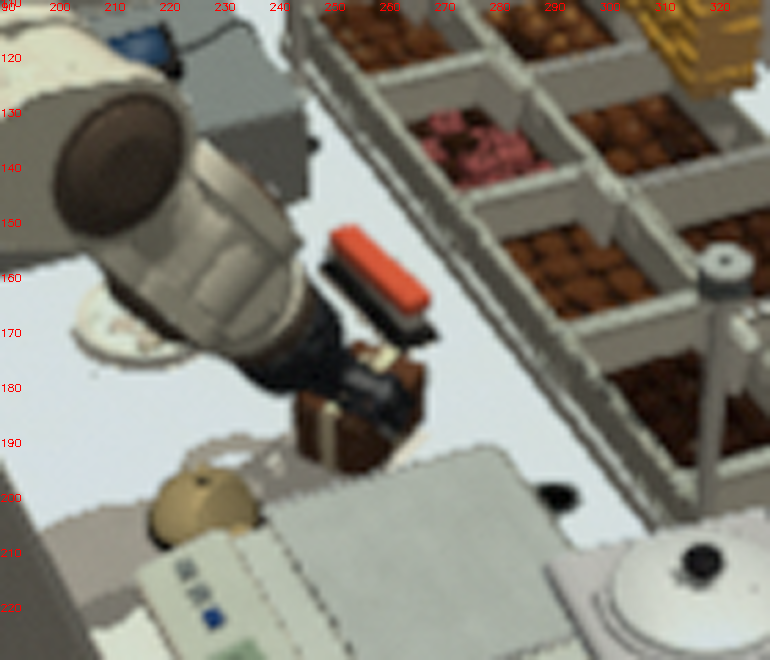

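step_arm:
  fingers: [0.5, 0.5, 0.5, 0.5, 0.5, 0.5, 0.5, 0.5, 0.5, 0.5]
  xyz:
    - [0, 0.2, -0.14]
    - [0, 0.4, -0.28]
    - [0, 0.5, -0.35]
    - [0, 0.55, -0.39]
    - [0, 0.6, -0.43]
    - [0, 0.65, -0.46]
    - [0, 0.7, -0.5]
    - [0, 0.74, -0.52]
    - [0, 0.74, -0.52]
    - [0, 0.74, -0.52]
  twist:
    - [0, 0, 0]
    - [0, 0, 0]
    - [0, 0, 0]
    - [0, 0, 0]
    - [0, 0, 0]
    - [0, 0, 0]
    - [0, 0, 0]
    - [0, 0, 0]
    - [0, 0, 0]
    - [0, 0, 0]

```text
clock: 12.0
eef_pos: [0.5449, 0.1998, 0.0412]
ee_rot: [0.776, -0.403, 0.224, -0.431]
wrist_force: [0.3, 0.1, -1.5]
width: 0.0589
```

step_arm:
  fingers: [0.5, 0.5, 0.5, 0.5, 0.5, 0.5, 0.5, 0.5, 0.5, 0.5]
  xyz:
    - [0, 0.02, -0.01]
    - [0, 0.04, -0.03]
    - [0, 0.06, -0.04]
    - [0, 0.08, -0.06]
    - [0, 0.1, -0.07]
    - [0, 0.12, -0.08]
    - [0, 0.12, -0.08]
    - [0, 0.12, -0.08]
    - [0, 0.12, -0.08]
    - [0, 0.12, -0.08]
  twist:
    - [0, 0, 0]
    - [0, 0, 0]
    - [0, 0, 0]
    - [0, 0, 0]
    - [0, 0, 0]
    - [0, 0, 0]
    - [0, 0, 0]
    - [0, 0, 0]
    - [0, 0, 0]
    - [0, 0, 0]

```text
clock: 13.25
eef_pos: [0.5452, 0.1999, 0.0403]
ee_rot: [0.776, -0.403, 0.224, -0.431]
wrist_force: [-3.7, -2.0, 5.5]
width: 0.0597
```

step_arm:
  fingers: [0.72, 0.78, 0.85, 0.9, 0.9, 0.9, 0.9, 0.9, 0.9, 0.9]
  xyz:
    - [0, 0, 0]
    - [0, 0, 0]
    - [0, 0, 0]
    - [0, 0, 0]
    - [0, 0, 0]
    - [0, -1, 0]
    - [0, -2.5, 0]
    - [0, -4, 0]
    - [0, -6, 0]
    - [0, -8, 0]
  twist:
    - [0, 0, 0]
    - [0, 0, 0]
    - [0, 0, 0]
    - [0, 0, 0]
    - [0, 0, 0]
    - [0, 0, 0]
    - [0, 0, 0]
    - [0, 0, 0]
    - [0, 0, 0]
    - [0, 0, 0]

```text
clock: 14.5
eef_pos: [0.5056, 0.1752, 0.1074]
ee_rot: [0.776, -0.403, 0.223, -0.431]
wrist_force: [0.9, 0.3, 0.8]
width: 0.077
```

```bash
python3 - <<'E'
from snap import *
o=robot.get_obs();p=np.array(o["eef_pos"]);print(p,o["wrist_force"],o["joint_pos"].round(2))
snap("scene",190,110,140,120,5.5,"8");snap("top",130,160,170,120,4.5,"8")
R=Rq(o["ee_rot"])
rel(o,tool(25,35,-1),[.42,.13,.24]); 
rel(o,tool(0,35,-1),[.40,-.10,.26])
E
```

```text
[0.50563234 0.1752164  0.10740866] [0.85855425 0.28596373 0.80145905] [ 0.25 -0.52 -0.74  0.75  0.18  2.88]
xyz [ -0.68 -16.4   -0.26] twist [-0.003  0.099 -0.069] deg 6.9 mm 164.2
xyz [ 17.79 -26.01 -10.44] twist [-0.003  0.456 -0.32 ] deg 31.9 mm 331.9
```

View pics/scene8.png

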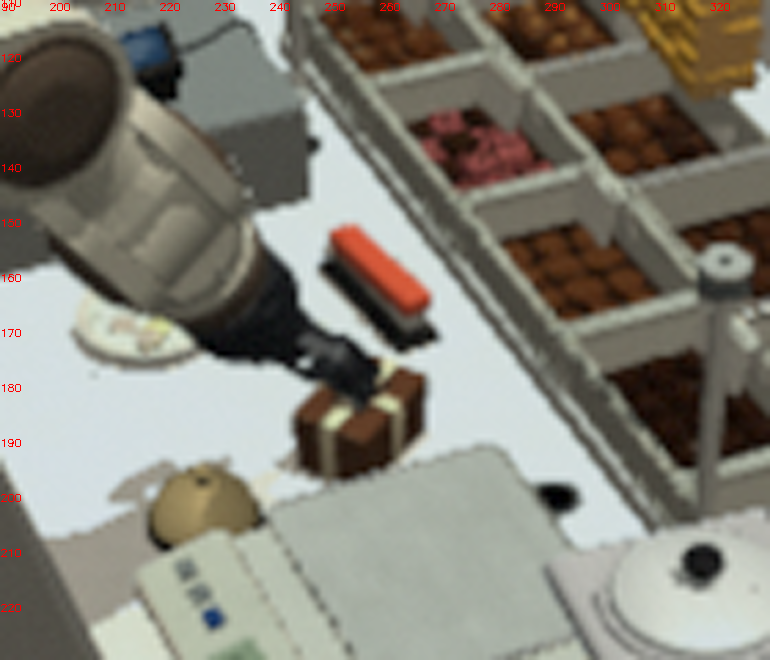

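View pics/top8.png

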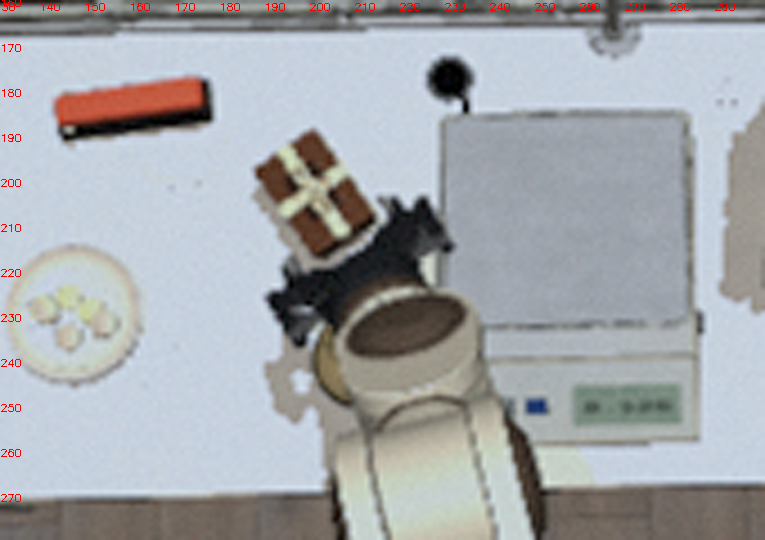

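step_arm:
  fingers: [0.9, 0.8, 0.5, 0.2, 0, 0, 0, 0, 0, 0]
  xyz:
    - [0, -4.5, 0]
    - [0, -9, -0.3]
    - [0.5, -14, -0.6]
    - [3, -16.5, -2]
    - [6, -18, -3.5]
    - [9, -20, -5.2]
    - [12, -22, -7]
    - [15, -24, -8.8]
    - [17.8, -26, -10.4]
    - [17.8, -26, -10.4]
  twist:
    - [0, 0, 0]
    - [0, 0, 0]
    - [0, 0, 0]
    - [0, 0.06, -0.04]
    - [0, 0.13, -0.09]
    - [0, 0.2, -0.14]
    - [0, 0.28, -0.2]
    - [0, 0.37, -0.26]
    - [0, 0.456, -0.32]
    - [0, 0.456, -0.32]

```text
clock: 15.85
eef_pos: [0.4006, -0.1014, 0.2618]
ee_rot: [-0.627, 0.323, -0.325, 0.63]
wrist_force: [-0.7, 0.3, -0.9]
width: 0.0002
```

```bash
python3 - <<'E'
from snap import *
o=robot.get_obs();p=np.array(o["eef_pos"]);print(p,o["wrist_force"],o["joint_pos"].round(2),o["width"])
T=tool(-5.2,35,-1);a=T.as_matrix()[:,1]
tab=wor(-.068,.035,.085)
for d in(.10,.05): 
    q=tab-a*(d+.019); print(q.round(3)); rel(o,T,q)
E
```

```text
[ 0.4006073  -0.10138046  0.26182028] [-0.67143887  0.25009082 -0.93070891] [-0.39 -0.83 -0.59  1.22  0.22  2.82] 0.00023261261301692465
[ 0.426 -0.231  0.182]
xyz [12.97  7.96 -2.47] twist [-0.007  0.07  -0.051] deg 5.0 mm 154.2
[ 0.455 -0.234  0.142]
xyz [13.22 12.96 -2.52] twist [-0.007  0.07  -0.051] deg 5.0 mm 186.8
```

step_arm:
  fingers: [0, 0, 0, 0, 0, 0, 0, 0, 0, 0]
  xyz:
    - [2, 2, -0.4]
    - [5, 4, -1]
    - [8, 5.5, -1.6]
    - [11, 7, -2.1]
    - [13, 8.5, -2.5]
    - [13.2, 10, -2.2]
    - [13.2, 12, -1.9]
    - [13.2, 13, -1.9]
    - [13.2, 13, -1.9]
    - [13.2, 13, -1.9]
  twist:
    - [0, 0.012, -0.01]
    - [0, 0.026, -0.02]
    - [0, 0.042, -0.03]
    - [0, 0.058, -0.04]
    - [-0.007, 0.07, -0.05]
    - [-0.007, 0.07, -0.05]
    - [-0.007, 0.07, -0.05]
    - [-0.007, 0.07, -0.05]
    - [-0.007, 0.07, -0.05]
    - [-0.007, 0.07, -0.05]

```text
clock: 17.1
eef_pos: [0.4601, -0.2333, 0.1455]
ee_rot: [-0.599, 0.311, -0.34, 0.655]
wrist_force: [-0.4, -0.4, 0.9]
width: -0.0003
```

```bash
python3 - <<'E'
from snap import *
o=robot.get_obs();p=np.array(o["eef_pos"]);R=Rq(o["ee_rot"]);print(p,o["wrist_force"],o["joint_pos"].round(2),w2(p+R.apply([0,.019,0])))
m=[p+R.apply([0,.019,0])]
snap("top",290,180,100,70,8,"9",m);snap("scene",250,215,80,75,8,"9",m)
E
```

```text
[ 0.46005241 -0.23326237  0.14547014] [-0.43362327 -0.38714047  0.91923742] [-0.62 -0.54 -0.67  0.89  0.29  2.69] [-0.09130681  0.03594636  0.12991653]
```

View pics/scene9.png

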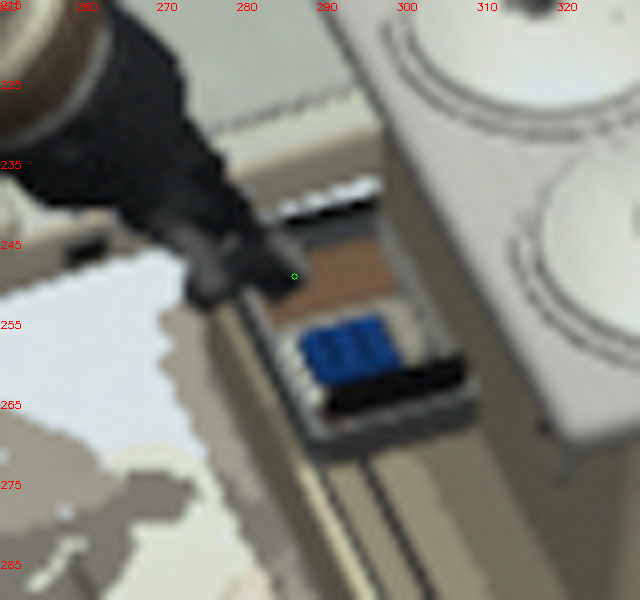

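View pics/top9.png

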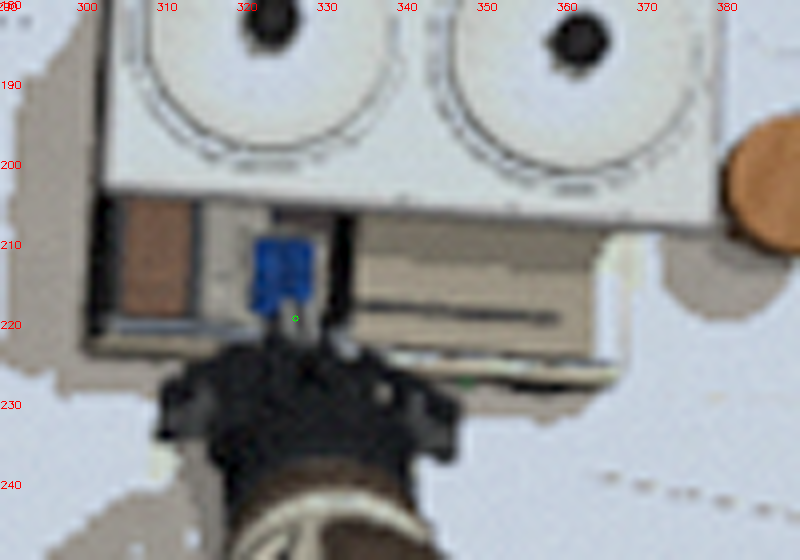

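```bash
python3 - <<'E'
from snap import *
o=robot.get_obs();p=np.array(o["eef_pos"]);R=Rq(o["ee_rot"]);print(R.as_matrix().round(3))
T=tool(-5.2,35,-1);a=T.as_matrix()[:,1]
for z in(.105,.096,.090): rel(o,T,wor(-.062,.035,z)-a*.019)
s=load("scene9");t=load("top9")
for y in(.031,.035,.039): print(proj(s,wor(-.068,y,.085)),proj(t,wor(-.068,y,.085)))
E
```

```text
[[-0.09   0.572  0.815]
 [-0.996 -0.052 -0.073]
 [ 0.    -0.818  0.575]]
xyz [0.06 3.74 0.96] twist [-0.001  0.001 -0.   ] deg 0.1 mm 38.6
xyz [0.06 4.47 0.44] twist [-0.001  0.001 -0.   ] deg 0.1 mm 45.0
xyz [0.06 4.97 0.1 ] twist [-0.001  0.001 -0.   ] deg 0.1 mm 49.7
[293.51174744 258.46699237] [326.71680598 214.48860373]
[293.04898311 257.56695738] [325.57188974 214.40875906]
[292.58792385 256.67023859] [324.42694948 214.32891272]
```

step_arm:
  fingers: [0, 0, 0, 0, 0, 0, 0, 0, 0, 0]
  xyz:
    - [0, 1.2, 0.4]
    - [0, 2.5, 0.7]
    - [0, 3.7, 1]
    - [0, 4.1, 0.7]
    - [0, 4.3, 0.55]
    - [0, 4.5, 0.42]
    - [0, 4.6, 0.35]
    - [0, 4.7, 0.28]
    - [0, 4.8, 0.21]
    - [0, 4.8, 0.21]
  twist:
    - [0, 0, 0]
    - [0, 0, 0]
    - [0, 0, 0]
    - [0, 0, 0]
    - [0, 0, 0]
    - [0, 0, 0]
    - [0, 0, 0]
    - [0, 0, 0]
    - [0, 0, 0]
    - [0, 0, 0]

```text
clock: 18.45
eef_pos: [0.4891, -0.2362, 0.1075]
ee_rot: [-0.598, 0.311, -0.34, 0.655]
wrist_force: [0.2, -0.0, 0.8]
width: 0.0001
```

```bash
python3 - <<'E'
from snap import *
o=robot.get_obs();p=np.array(o["eef_pos"]);R=Rq(o["ee_rot"]);print(p,o["wrist_force"],w2(p+R.apply([0,.019,0])))
snap("top",290,180,100,70,8,"10");snap("scene",250,215,80,75,8,"10")
E
```

```text
[ 0.48913463 -0.23623613  0.10751898] [ 0.17735785 -0.02944842  0.76382489] [-0.06207011  0.03560614  0.09196859]
```

View pics/scene10.png

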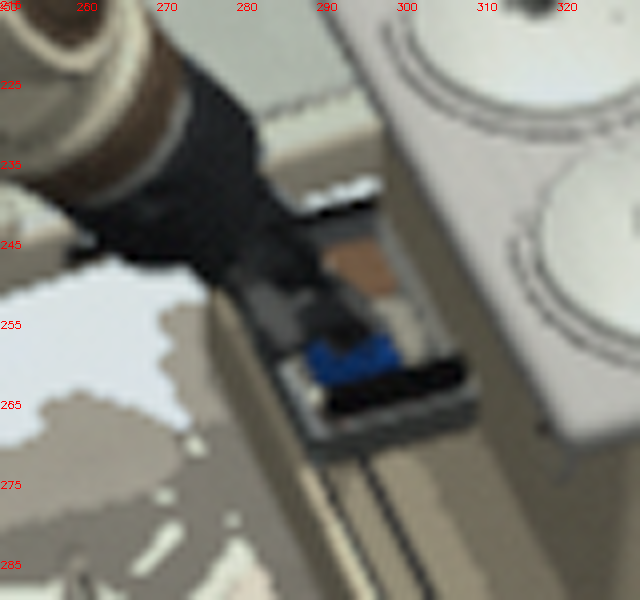

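step_arm:
  fingers: [0, 0, 0, 0, 0, 0, 0, 0, 0, 0]
  xyz:
    - [0, 0.08, -0.06]
    - [0, 0.16, -0.11]
    - [0, 0.25, -0.17]
    - [0, 0.33, -0.23]
    - [0, 0.41, -0.29]
    - [0, 0.49, -0.34]
    - [0, 0.57, -0.4]
    - [0, 0.57, -0.4]
    - [0, 0.57, -0.4]
    - [0, 0.57, -0.4]
  twist:
    - [0, 0, 0]
    - [0, 0, 0]
    - [0, 0, 0]
    - [0, 0, 0]
    - [0, 0, 0]
    - [0, 0, 0]
    - [0, 0, 0]
    - [0, 0, 0]
    - [0, 0, 0]
    - [0, 0, 0]

```text
clock: 19.8
eef_pos: [0.4893, -0.2363, 0.1008]
ee_rot: [-0.599, 0.311, -0.34, 0.655]
wrist_force: [-1.0, 1.0, 3.7]
width: -0.0002
```

step_arm:
  fingers: [0, 0, 0, 0, 0, 0, 0, 0, 0, 0]
  xyz:
    - [0, 0.05, -0.03]
    - [0, 0.1, -0.07]
    - [0, 0.15, -0.1]
    - [0, 0.2, -0.14]
    - [0, 0.25, -0.17]
    - [0, 0.25, -0.17]
    - [0, 0.25, -0.17]
    - [0, 0.25, -0.17]
    - [0, 0.25, -0.17]
    - [0, 0.25, -0.17]
  twist:
    - [0, 0, 0]
    - [0, 0, 0]
    - [0, 0, 0]
    - [0, 0, 0]
    - [0, 0, 0]
    - [0, 0, 0]
    - [0, 0, 0]
    - [0, 0, 0]
    - [0, 0, 0]
    - [0, 0, 0]

```text
clock: 21.05
eef_pos: [0.4894, -0.2365, 0.0983]
ee_rot: [-0.599, 0.311, -0.34, 0.655]
wrist_force: [-5.1, 0.3, 7.5]
width: -0.0
```

```bash
python3 - <<'E'
from snap import *
o=robot.get_obs();p=np.array(o["eef_pos"]);R=Rq(o["ee_rot"]);print(p,o["wrist_force"],w2(p+R.apply([0,.019,0])))
rel(o,R,p-Y*.03)
rel(o,R,p-Y*.118)
E
```

```text
[ 0.4894127  -0.2364586   0.09831817] [-5.13974288  0.32842032  7.50095578] [-0.06175794  0.0354013   0.08277839]
xyz [ 3.  0. -0.] twist [0. 0. 0.] deg 0.0 mm 30.0
xyz [ 1.18e+01  0.00e+00 -1.00e-02] twist [0. 0. 0.] deg 0.0 mm 118.0
```

step_arm:
  fingers: [0, 0, 0, 0, 0, 0, 0, 0, 0, 0]
  xyz:
    - [0.3, 0, 0]
    - [0.6, 0, 0]
    - [0.9, 0, 0]
    - [1.2, 0, 0]
    - [1.5, 0, 0]
    - [1.8, 0, 0]
    - [2.1, 0, 0]
    - [2.4, 0, 0]
    - [2.7, 0, 0]
    - [3, 0, 0]
  twist:
    - [0, 0, 0]
    - [0, 0, 0]
    - [0, 0, 0]
    - [0, 0, 0]
    - [0, 0, 0]
    - [0, 0, 0]
    - [0, 0, 0]
    - [0, 0, 0]
    - [0, 0, 0]
    - [0, 0, 0]

```text
clock: 22.3
eef_pos: [0.4866, -0.2665, 0.0984]
ee_rot: [-0.598, 0.311, -0.34, 0.655]
wrist_force: [-4.6, 0.2, 6.0]
width: -0.0001
```

```bash
python3 - <<'E'
from snap import *
o=robot.get_obs();p=np.array(o["eef_pos"]);R=Rq(o["ee_rot"]);print(p,o["wrist_force"],w2(p+R.apply([0,.019,0])))
snap("scene",250,215,80,75,8,"11");snap("top",290,180,100,70,8,"11")
E
```

```text
[ 0.48663498 -0.26650013  0.09840971] [-4.57272193  0.21354657  5.97555718] [-0.06180646  0.00523023  0.08286927]
```

View pics/scene11.png

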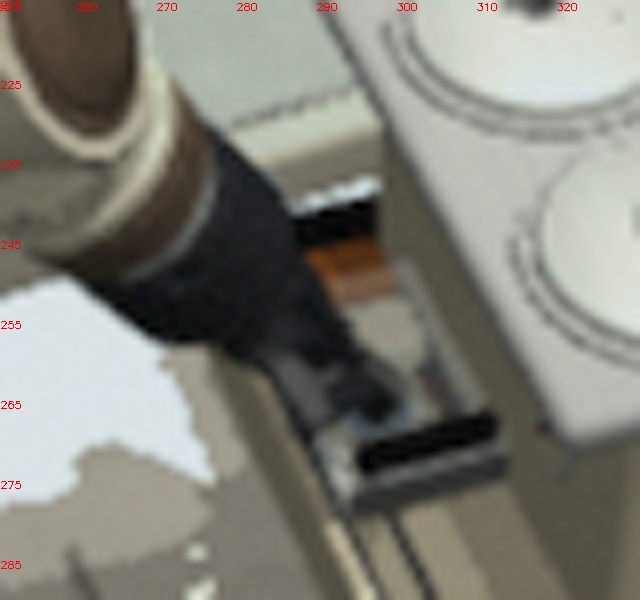

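View pics/top11.png

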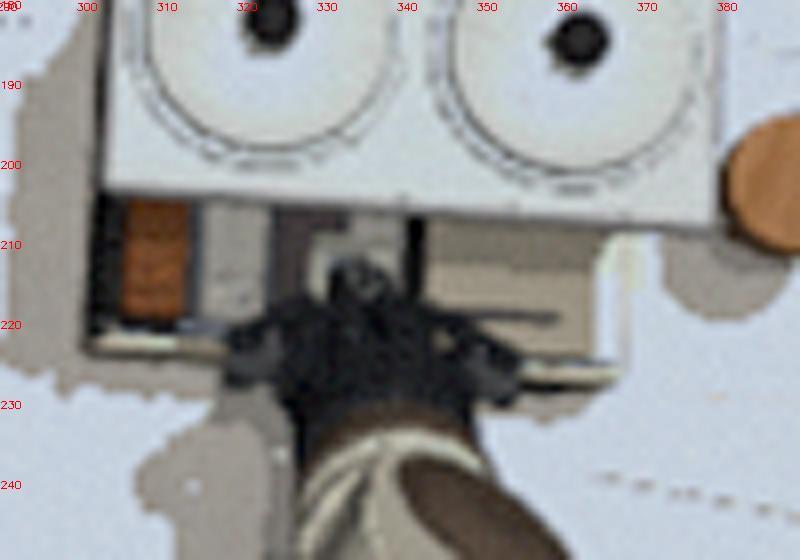

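step_arm:
  fingers: [0, 0, 0, 0, 0, 0, 0, 0, 0, 0]
  xyz:
    - [0.7, 0, 0]
    - [1.5, 0, 0]
    - [2.3, 0, 0]
    - [3.1, 0, 0]
    - [3.9, 0, 0]
    - [4.7, 0, 0]
    - [5.5, 0, 0]
    - [6.2, 0, 0]
    - [6.7, 0, 0]
    - [7.1, 0, 0]
  twist:
    - [0, 0, 0]
    - [0, 0, 0]
    - [0, 0, 0]
    - [0, 0, 0]
    - [0, 0, 0]
    - [0, 0, 0]
    - [0, 0, 0]
    - [0, 0, 0]
    - [0, 0, 0]
    - [0, 0, 0]

```text
clock: 23.65
eef_pos: [0.4801, -0.3378, 0.0985]
ee_rot: [-0.598, 0.311, -0.34, 0.656]
wrist_force: [-2.7, 1.3, 5.8]
width: 0.0005
```

step_arm:
  fingers: [0, 0, 0, 0, 0, 0, 0, 0, 0, 0]
  xyz:
    - [0.1, 0, 0]
    - [0.2, 0, 0]
    - [0.3, 0, 0]
    - [0.4, 0, 0]
    - [0.5, 0, 0]
    - [0.6, 0, 0]
    - [0.7, 0, 0]
    - [0.75, 0, 0]
    - [0.8, 0, 0]
    - [0.8, 0, 0]
  twist:
    - [0, 0, 0]
    - [0, 0, 0]
    - [0, 0, 0]
    - [0, 0, 0]
    - [0, 0, 0]
    - [0, 0, 0]
    - [0, 0, 0]
    - [0, 0, 0]
    - [0, 0, 0]
    - [0, 0, 0]

```text
clock: 24.9
eef_pos: [0.4794, -0.3458, 0.0985]
ee_rot: [-0.598, 0.311, -0.34, 0.656]
wrist_force: [0.9, 3.7, 4.9]
width: -0.0001
```

```bash
python3 - <<'E'
from snap import *
o=robot.get_obs();p=np.array(o["eef_pos"]);R=Rq(o["ee_rot"]);print(p,o["wrist_force"],w2(p+R.apply([0,.019,0])))
snap("scene",250,215,80,75,8,"12");snap("top",290,180,100,70,8,"12")
E
```

```text
[ 0.47936392 -0.34582073  0.09846571] [0.90396569 3.74605019 4.91696937] [-0.06186965 -0.07443285  0.08292496]
```

View pics/scene12.png

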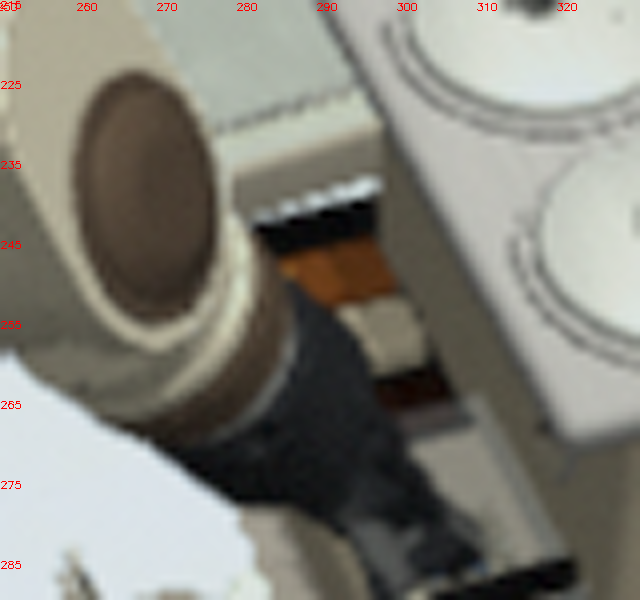

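View pics/top12.png

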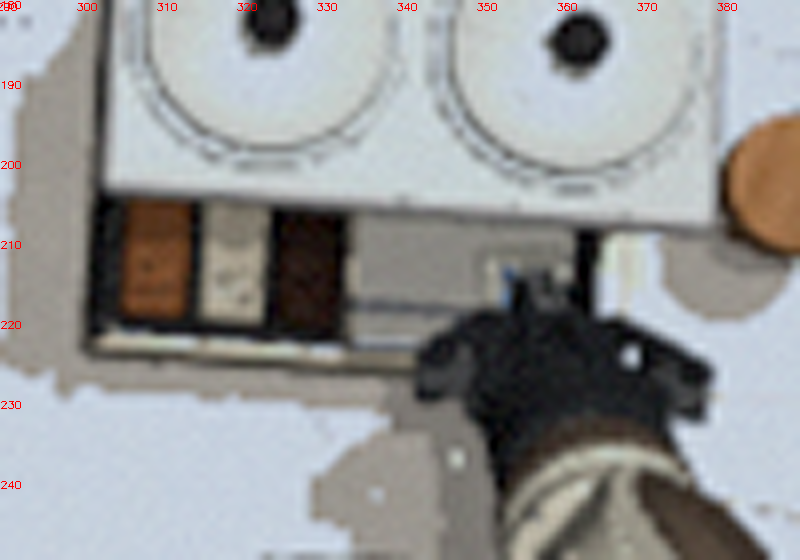

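step_arm:
  fingers: [0, 0, 0, 0, 0, 0, 0, 0, 0, 0]
  xyz:
    - [0.05, 0, 0]
    - [0.1, 0, 0]
    - [0.15, 0, 0]
    - [0.2, 0, 0]
    - [0.25, 0, 0]
    - [0.3, 0, 0]
    - [0.3, 0, 0]
    - [0.3, 0, 0]
    - [0.3, 0, 0]
    - [0.3, 0, 0]
  twist:
    - [0, 0, 0]
    - [0, 0, 0]
    - [0, 0, 0]
    - [0, 0, 0]
    - [0, 0, 0]
    - [0, 0, 0]
    - [0, 0, 0]
    - [0, 0, 0]
    - [0, 0, 0]
    - [0, 0, 0]

```text
clock: 26.25
eef_pos: [0.4791, -0.3484, 0.0984]
ee_rot: [-0.599, 0.311, -0.34, 0.655]
wrist_force: [-0.2, 4.6, 5.4]
width: -0.0001
```

step_arm:
  fingers: [0, 0, 0, 0, 0, 0, 0, 0, 0, 0]
  xyz:
    - [0.1, 0, 0]
    - [0.2, 0, 0]
    - [0.3, 0, 0]
    - [0.35, 0, 0]
    - [0.4, 0, 0]
    - [0.4, 0, 0]
    - [0.4, 0, 0]
    - [0.4, 0, 0]
    - [0.4, 0, 0]
    - [0.4, 0, 0]
  twist:
    - [0, 0, 0]
    - [0, 0, 0]
    - [0, 0, 0]
    - [0, 0, 0]
    - [0, 0, 0]
    - [0, 0, 0]
    - [0, 0, 0]
    - [0, 0, 0]
    - [0, 0, 0]
    - [0, 0, 0]

```text
clock: 27.5
eef_pos: [0.4792, -0.3494, 0.0982]
ee_rot: [-0.601, 0.31, -0.341, 0.653]
wrist_force: [-3.4, 21.7, 11.2]
width: 0.0002
```

```bash
python3 - <<'E'
from snap import *
o=robot.get_obs();p=np.array(o["eef_pos"]);R=Rq(o["ee_rot"]);print(p,o["wrist_force"],w2(p+R.apply([0,.019,0])))
snap("top",290,180,100,70,8,"13")
q=p+[0,0,.05]; rel(o,R,q); rel(o,R,wor(-.058,.09,.115)-R.apply([0,.019,0]));rel(o,R,wor(-.058,.09,.085)-R.apply([0,.019,0]))
E
```

```text
[ 0.47918565 -0.34941965  0.09820494] [-3.39967425 21.6635627  11.20900471] [-0.0617131  -0.07788394  0.08267063]
xyz [-0.03 -4.09  2.88] twist [0. 0. 0.] deg 0.0 mm 50.0
xyz [-16.8   -2.31   2.17] twist [0. 0. 0.] deg 0.0 mm 171.0
xyz [-16.79   0.14   0.45] twist [0. 0. 0.] deg 0.0 mm 167.9
```

View pics/top13.png

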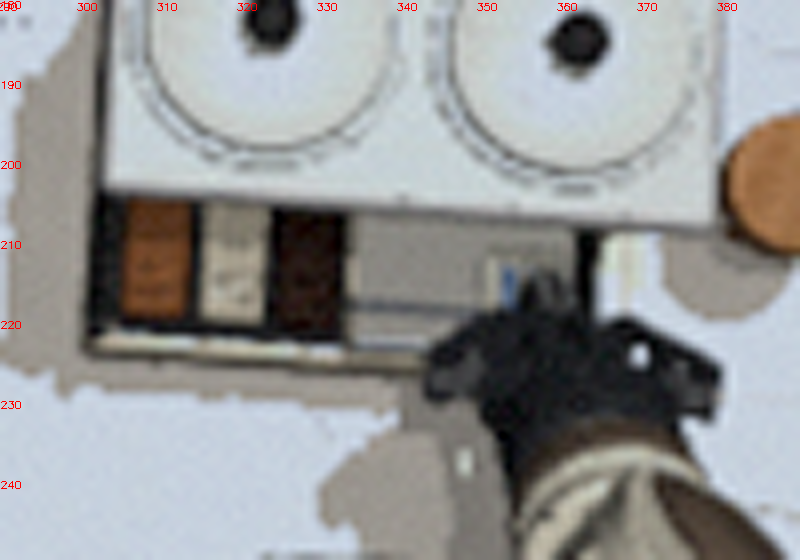

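```bash
python3 - <<'E'
from snap import *
t=load("top13");s=load("scene12")
for n,x,z in(("milk",156,.069),("iv",235,.069),("dark",308,.060)):
    print(n,w2(onz(t,290+x/8-.5,180+260/8-.5,z)).round(4))
S=lambda x,y:(250+x/8-.5,215+y/8-.5)
for n,x,y,z in(("milkBL",375,237,.069),("milkBR",397,290,.069),("ivBL",402,300,.069),("ivBR",425,360,.069)): print(n,w2(onz(s,*S(x,y),z)).round(4))
E
```

```text
milk [-0.0611  0.092   0.069 ]
iv [-0.0586  0.0573  0.069 ]
dark [-0.0549  0.0242  0.06  ]
milkBL [-0.0307  0.1003  0.069 ]
milkBR [-0.0332  0.0699  0.069 ]
ivBL [-0.0333  0.0641  0.069 ]
ivBR [-0.0367  0.0312  0.069 ]
```

step_arm:
  fingers: [0, 0, 0, 0, 0, 0, 0, 0, 0, 0]
  xyz:
    - [-0.3, -1, 0]
    - [-0.3, -3, 0]
    - [-0.3, -5, 0]
    - [-4, -5, 0.3]
    - [-9, -5, 0.6]
    - [-14, -4.5, 1]
    - [-16.6, -3.5, 1.5]
    - [-16.6, -2.3, 2.2]
    - [-16.6, -1.3, 1.4]
    - [-16.6, -1.3, 1.4]
  twist:
    - [0, 0, 0]
    - [0, 0, 0]
    - [0, 0, 0]
    - [0, 0, 0]
    - [0, 0, 0]
    - [0, 0, 0]
    - [0, 0, 0]
    - [0, 0, 0]
    - [0, 0, 0]
    - [0, 0, 0]

```text
clock: 28.8
eef_pos: [0.4962, -0.185, 0.1154]
ee_rot: [-0.6, 0.31, -0.343, 0.653]
wrist_force: [-0.3, 0.5, 0.9]
width: 0.0001
```

```bash
python3 - <<'E'
from snap import *
o=robot.get_obs();p=np.array(o["eef_pos"]);R=Rq(o["ee_rot"]);print(p,o["wrist_force"],w2(p+R.apply([0,.019,0])))
snap("top",290,180,100,70,8,"14");snap("scene",250,215,80,75,8,"14")
T=tool(-5.2,35,-1)
for z in(.085,.076,.066): rel(o,T,wor(-.058,.0885,z)-T.apply([0,.019,0]))
E
```

```text
[ 0.49619429 -0.18498219  0.1153554 ] [-0.30211356  0.46778078  0.90341408] [-0.05971218  0.08741737  0.09978151]
xyz [-0.11  1.31 -0.71] twist [ 0.001 -0.001 -0.007] deg 0.4 mm 14.9
xyz [-0.11  2.05 -1.22] twist [ 0.001 -0.001 -0.007] deg 0.4 mm 23.9
xyz [-0.1   2.87 -1.8 ] twist [ 0.001 -0.001 -0.007] deg 0.4 mm 33.9
```

View pics/top14.png

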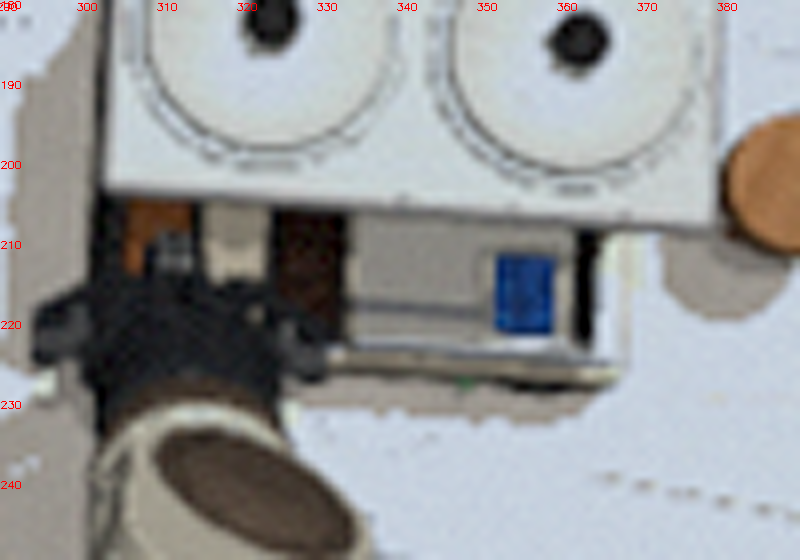

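View pics/scene14.png

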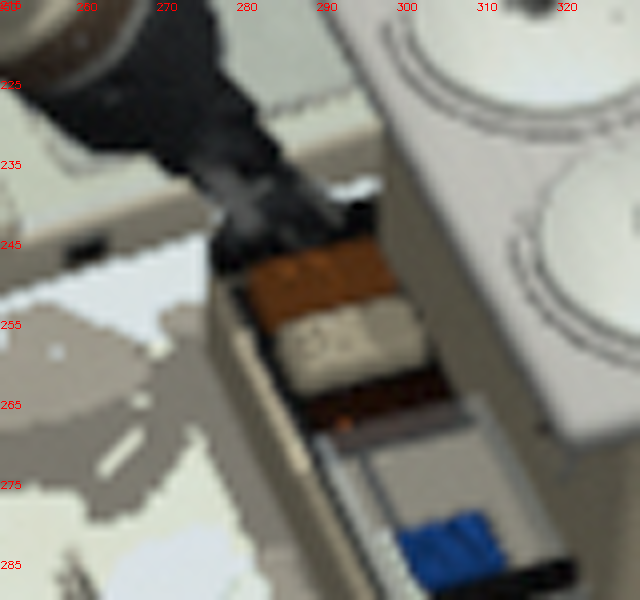

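```bash
python3 - <<'E'
from snap import *
s=load("scene14");t=load("top14");o=robot.get_obs()
for y in(.085,.0885,.092): print(proj(s,wor(-.058,y,.069)),proj(t,wor(-.058,y,.069)))
T=tool(-5.2,35,-1)
for z in(.08,.072,.062): rel(o,T,wor(-.057,.090,z)-T.apply([0,.019,0]))
E
```

```text
[290.19211848 249.33524193] [311.02772247 211.27184399]
[289.80545985 248.58740677] [310.03588658 211.20265562]
[289.42000787 247.84190541] [309.04403266 211.13346599]
xyz [-0.28  1.89 -1.08] twist [-0.002 -0.001 -0.006] deg 0.4 mm 21.9
xyz [-0.28  2.54 -1.54] twist [-0.002 -0.001 -0.006] deg 0.4 mm 29.8
xyz [-0.27  3.36 -2.11] twist [-0.002 -0.001 -0.006] deg 0.4 mm 39.8
```

step_arm:
  fingers: [0, 0, 0, 0, 0, 0, 0, 0, 0, 0]
  xyz:
    - [-0.2, 1, -0.5]
    - [-0.2, 1.9, -1.1]
    - [-0.2, 2.05, -1.2]
    - [-0.2, 2.2, -1.3]
    - [-0.2, 2.35, -1.4]
    - [-0.2, 2.5, -1.5]
    - [-0.2, 2.65, -1.6]
    - [-0.2, 2.8, -1.7]
    - [-0.2, 2.9, -1.78]
    - [-0.2, 2.9, -1.78]
  twist:
    - [0, 0, 0]
    - [0, 0, 0]
    - [0, 0, 0]
    - [0, 0, 0]
    - [0, 0, 0]
    - [0, 0, 0]
    - [0, 0, 0]
    - [0, 0, 0]
    - [0, 0, 0]
    - [0, 0, 0]

```text
clock: 30.15
eef_pos: [0.4993, -0.1833, 0.0834]
ee_rot: [-0.6, 0.31, -0.341, 0.654]
wrist_force: [0.6, 1.3, 2.8]
width: -0.0002
```

step_arm:
  fingers: [0, 0, 0, 0, 0, 0, 0, 0, 0, 0]
  xyz:
    - [0, 0.07, -0.05]
    - [0, 0.14, -0.1]
    - [0, 0.2, -0.14]
    - [0, 0.27, -0.19]
    - [0, 0.34, -0.24]
    - [0, 0.41, -0.29]
    - [0, 0.41, -0.29]
    - [0, 0.41, -0.29]
    - [0, 0.41, -0.29]
    - [0, 0.41, -0.29]
  twist:
    - [0, 0, 0]
    - [0, 0, 0]
    - [0, 0, 0]
    - [0, 0, 0]
    - [0, 0, 0]
    - [0, 0, 0]
    - [0, 0, 0]
    - [0, 0, 0]
    - [0, 0, 0]
    - [0, 0, 0]

```text
clock: 31.4
eef_pos: [0.4993, -0.1833, 0.0784]
ee_rot: [-0.6, 0.31, -0.341, 0.654]
wrist_force: [-3.6, 0.8, 3.3]
width: -0.0005
```

step_arm:
  fingers: [0, 0, 0, 0, 0, 0, 0, 0, 0, 0]
  xyz:
    - [0, 0.05, -0.03]
    - [0, 0.1, -0.07]
    - [0, 0.15, -0.1]
    - [0, 0.2, -0.14]
    - [0, 0.25, -0.17]
    - [0, 0.28, -0.2]
    - [0, 0.28, -0.2]
    - [0, 0.28, -0.2]
    - [0, 0.28, -0.2]
    - [0, 0.28, -0.2]
  twist:
    - [0, 0, 0]
    - [0, 0, 0]
    - [0, 0, 0]
    - [0, 0, 0]
    - [0, 0, 0]
    - [0, 0, 0]
    - [0, 0, 0]
    - [0, 0, 0]
    - [0, 0, 0]
    - [0, 0, 0]

```text
clock: 32.65
eef_pos: [0.5004, -0.1837, 0.0776]
ee_rot: [-0.601, 0.309, -0.34, 0.654]
wrist_force: [-12.3, 3.7, 17.2]
width: 0.0002
```

```bash
python3 - <<'E'
from snap import *
o=robot.get_obs();print(o["wrist_force"])
snap("scene",250,215,80,75,8,"15")
E
```

```text
[-12.32577657   3.6541532   17.23684345]
```

View pics/scene15.png

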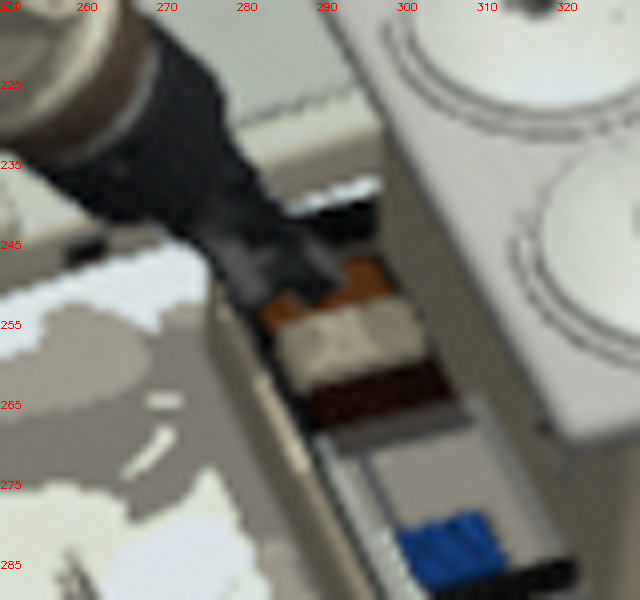

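step_arm:
  fingers: [0, 0, 0, 0, 0, 0, 0, 0, 0, 0]
  xyz:
    - [0, -0.4, 0.2]
    - [0, -1.2, 0.6]
    - [0, -2.5, 0.8]
    - [0, -4.5, 0.8]
    - [0, -6.5, 0.8]
    - [0, -8, 0.8]
    - [0, -8, 0.8]
    - [0, -8, 0.8]
    - [0, -8, 0.8]
    - [0, -8, 0.8]
  twist:
    - [0, 0, 0]
    - [0, 0, 0]
    - [0, 0, 0]
    - [0, 0, 0]
    - [0, 0, 0]
    - [0, 0, 0]
    - [0, 0, 0]
    - [0, 0, 0]
    - [0, 0, 0]
    - [0, 0, 0]

```text
clock: 33.95
eef_pos: [0.4607, -0.1804, 0.1469]
ee_rot: [-0.601, 0.309, -0.34, 0.654]
wrist_force: [-0.9, -0.2, -0.1]
width: 0.0001
```

```bash
python3 - <<'E'
from snap import *
o=robot.get_obs();p=o["eef_pos"];R=Rq(o["ee_rot"]);print(p,o["wrist_force"])
c=snap("scene",250,215,80,75,8,"16");snap("top",290,180,100,70,8,"16")
T=tool(-5.2,35,-1)
# rib -y face open at ~ .0136-.01-.106
for y,z in((-.135,.13),(-.125,.13),(-.125,.094)): rel(o,T,wor(-.064,y,z)-T.apply([0,.019,0]))
E
```

```text
[ 0.46072929 -0.18039506  0.14687512] [-0.91122235 -0.20169866 -0.07040028]
xyz [22.38  1.79  2.49] twist [-0.005  0.    -0.006] deg 0.5 mm 225.8
xyz [21.38  1.8   2.49] twist [-0.005  0.    -0.006] deg 0.5 mm 215.9
xyz [21.39  4.73  0.41] twist [-0.005  0.    -0.006] deg 0.5 mm 219.1
```

View pics/scene16.png

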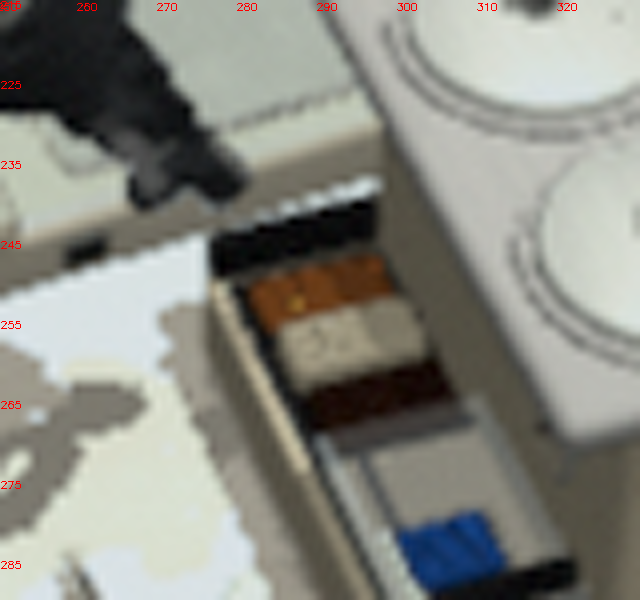

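View pics/top16.png

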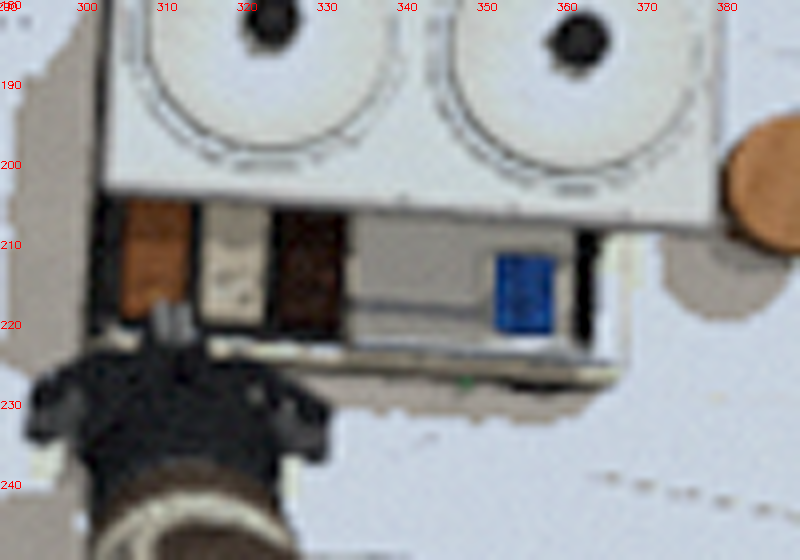

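step_arm:
  fingers: [0, 0, 0, 0, 0, 0, 0, 0, 0, 0]
  xyz:
    - [3, 0, 0]
    - [8, 0, 0]
    - [13, 0, 0]
    - [18, 0, 0]
    - [21.6, 0, 0.5]
    - [21.6, 1, 1.5]
    - [21.6, 1.8, 2.5]
    - [21.6, 3, 1.6]
    - [21.6, 4.2, 0.75]
    - [21.6, 4.2, 0.75]
  twist:
    - [0, 0, 0]
    - [0, 0, 0]
    - [0, 0, 0]
    - [0, 0, 0]
    - [-0.005, 0, -0.006]
    - [-0.005, 0, -0.006]
    - [-0.005, 0, -0.006]
    - [-0.005, 0, -0.006]
    - [-0.005, 0, -0.006]
    - [-0.005, 0, -0.006]

```text
clock: 35.3
eef_pos: [0.4715, -0.3967, 0.1137]
ee_rot: [-0.598, 0.311, -0.342, 0.654]
wrist_force: [-0.4, -0.8, 0.0]
width: 0.0004
```

```bash
python3 - <<'E'
from snap import *
o=robot.get_obs();p=o["eef_pos"];R=Rq(o["ee_rot"]);print(p,o["wrist_force"],w2(p+R.apply([0,.019,0])),o["joint_pos"].round(2))
c=snap("scene",260,235,80,75,8,"17");snap("top",310,180,100,70,8,"17")
T=tool(-5.2,35,-1)
rel(o,T,wor(-.064,-.126,.086)-T.apply([0,.019,0]))
E
```

```text
[ 0.47145673 -0.39673854  0.11368819] [-0.35294331 -0.83971166  0.04684096] [-0.06519986 -0.12580143  0.09810299] [-0.88 -0.17 -0.46  0.83  0.42  2.46]
xyz [ 0.02  1.06 -0.6 ] twist [ 0.002 -0.001 -0.002] deg 0.2 mm 12.2
```

View pics/scene17.png

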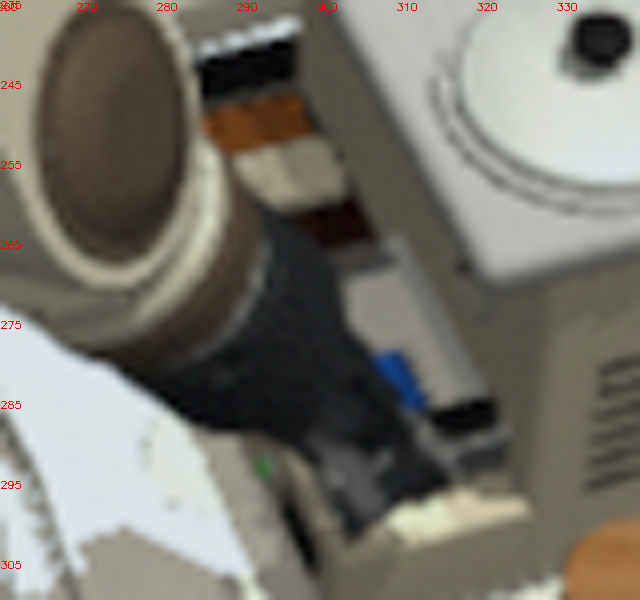

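View pics/top17.png

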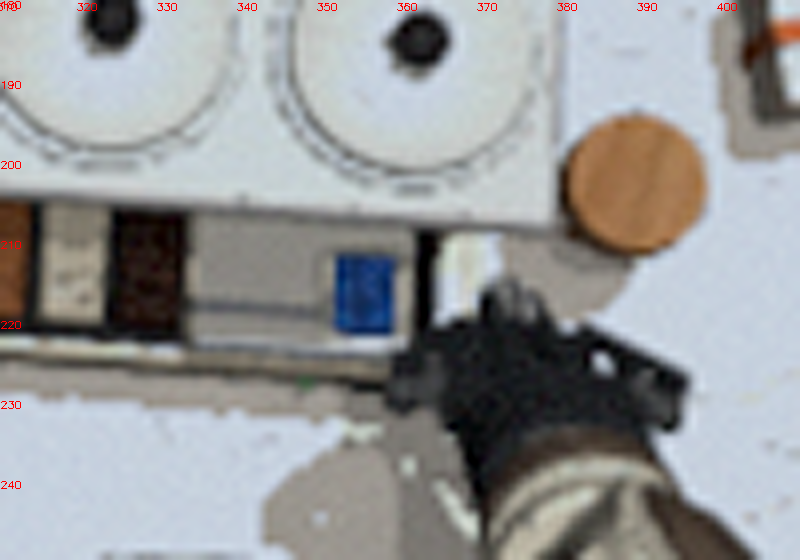

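step_arm:
  fingers: [0, 0, 0, 0, 0, 0, 0, 0, 0, 0]
  xyz:
    - [0, 0.5, -0.3]
    - [0, 1.05, -0.6]
    - [0, 1.05, -0.6]
    - [-0.5, 1.05, -0.6]
    - [-1, 1.05, -0.6]
    - [-1.5, 1.05, -0.6]
    - [-2.2, 1.05, -0.6]
    - [-3, 1.05, -0.6]
    - [-3.8, 1.05, -0.6]
    - [-4.5, 1.05, -0.6]
  twist:
    - [0, 0, 0]
    - [0, 0, 0]
    - [0, 0, 0]
    - [0, 0, 0]
    - [0, 0, 0]
    - [0, 0, 0]
    - [0, 0, 0]
    - [0, 0, 0]
    - [0, 0, 0]
    - [0, 0, 0]

```text
clock: 36.65
eef_pos: [0.4774, -0.3525, 0.1041]
ee_rot: [-0.598, 0.311, -0.341, 0.655]
wrist_force: [-0.8, -1.9, 0.2]
width: 0.0004
```

```bash
python3 - <<'E'
from snap import *
o=robot.get_obs();p=o["eef_pos"];R=Rq(o["ee_rot"]);print(p,o["wrist_force"],w2(p+R.apply([0,.019,0])))
snap("top",290,180,100,70,8,"18")
rel(o,R,p+Y*.05)
E
```

```text
[ 0.47736373 -0.35251504  0.10406848] [-0.79646063 -1.88514093  0.16957485] [-0.06328103 -0.08126185  0.08851   ]
xyz [-5.  0.  0.] twist [0. 0. 0.] deg 0.0 mm 50.0
```

View pics/top18.png

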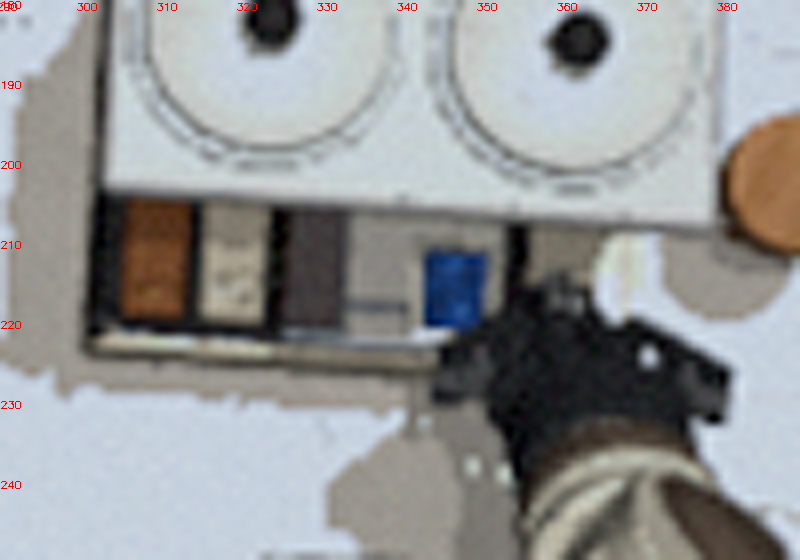

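step_arm:
  fingers: [0, 0, 0, 0, 0, 0, 0, 0, 0, 0]
  xyz:
    - [-0.5, 0.1, -0.06]
    - [-1.1, 0.16, -0.12]
    - [-1.7, 0.16, -0.12]
    - [-2.3, 0.16, -0.12]
    - [-2.9, 0.16, -0.12]
    - [-3.5, 0.16, -0.12]
    - [-4.1, 0.16, -0.12]
    - [-4.6, 0.16, -0.12]
    - [-5, 0.16, -0.12]
    - [-5.3, 0.16, -0.12]
  twist:
    - [0, 0, 0]
    - [0, 0, 0]
    - [0, 0, 0]
    - [0, 0, 0]
    - [0, 0, 0]
    - [0, 0, 0]
    - [0, 0, 0]
    - [0, 0, 0]
    - [0, 0, 0]
    - [0, 0, 0]

```text
clock: 37.95
eef_pos: [0.4821, -0.2988, 0.1019]
ee_rot: [-0.598, 0.311, -0.341, 0.655]
wrist_force: [1.5, -0.7, 0.5]
width: 0.0001
```

step_arm:
  fingers: [0, 0, 0, 0, 0, 0, 0, 0, 0, 0]
  xyz:
    - [-0.2, 0, 0]
    - [-0.4, 0, 0]
    - [-0.6, 0, 0]
    - [-0.8, 0, 0]
    - [-1, 0, 0]
    - [-1.2, 0, 0]
    - [-1.4, 0, 0]
    - [-1.6, 0, 0]
    - [-1.7, 0, 0]
    - [-1.7, 0, 0]
  twist:
    - [0, 0, 0]
    - [0, 0, 0]
    - [0, 0, 0]
    - [0, 0, 0]
    - [0, 0, 0]
    - [0, 0, 0]
    - [0, 0, 0]
    - [0, 0, 0]
    - [0, 0, 0]
    - [0, 0, 0]

```text
clock: 39.2
eef_pos: [0.4835, -0.2816, 0.1017]
ee_rot: [-0.599, 0.311, -0.341, 0.655]
wrist_force: [0.1, -0.9, -0.3]
width: 0.0003
```

```bash
python3 - <<'E'
from snap import *
o=robot.get_obs();p=o["eef_pos"];R=Rq(o["ee_rot"]);print(p,o["wrist_force"],w2(p+R.apply([0,.019,0])))
snap("top",290,180,100,70,8,"19");snap("scene",250,215,80,75,8,"19")
E
```

```text
[ 0.48351265 -0.2815696   0.10172238] [ 0.08517122 -0.87910848 -0.25321336] [-0.06358617 -0.01002567  0.08615812]
```

View pics/scene19.png

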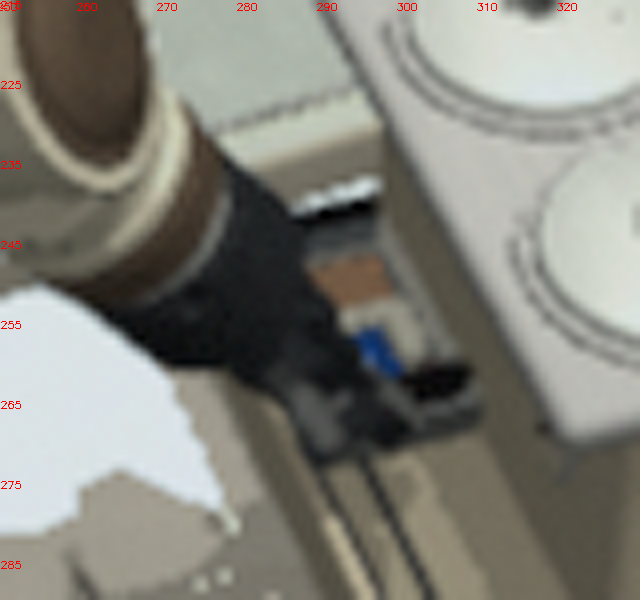

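step_arm:
  fingers: [0, 0, 0, 0, 0, 0, 0, 0, 0, 0]
  xyz:
    - [-0.07, 0, 0]
    - [-0.14, 0, 0]
    - [-0.2, 0, 0]
    - [-0.27, 0, 0]
    - [-0.34, 0, 0]
    - [-0.4, 0, 0]
    - [-0.4, 0, 0]
    - [-0.4, 0, 0]
    - [-0.4, 0, 0]
    - [-0.4, 0, 0]
  twist:
    - [0, 0, 0]
    - [0, 0, 0]
    - [0, 0, 0]
    - [0, 0, 0]
    - [0, 0, 0]
    - [0, 0, 0]
    - [0, 0, 0]
    - [0, 0, 0]
    - [0, 0, 0]
    - [0, 0, 0]

```text
clock: 40.55
eef_pos: [0.4838, -0.2779, 0.1017]
ee_rot: [-0.598, 0.311, -0.341, 0.655]
wrist_force: [-0.0, -4.3, -0.5]
width: 0.0003
```

step_arm:
  fingers: [0, 0, 0, 0, 0, 0, 0, 0, 0, 0]
  xyz:
    - [-0.07, 0, 0]
    - [-0.14, 0, 0]
    - [-0.2, 0, 0]
    - [-0.27, 0, 0]
    - [-0.34, 0, 0]
    - [-0.4, 0, 0]
    - [-0.4, 0, 0]
    - [-0.4, 0, 0]
    - [-0.4, 0, 0]
    - [-0.4, 0, 0]
  twist:
    - [0, 0, 0]
    - [0, 0, 0]
    - [0, 0, 0]
    - [0, 0, 0]
    - [0, 0, 0]
    - [0, 0, 0]
    - [0, 0, 0]
    - [0, 0, 0]
    - [0, 0, 0]
    - [0, 0, 0]

```text
clock: 41.8
eef_pos: [0.4839, -0.2765, 0.1022]
ee_rot: [-0.596, 0.312, -0.34, 0.657]
wrist_force: [-0.7, -19.2, -3.0]
width: -0.0002
```

step_arm:
  fingers: [0, 0, 0, 0, 0, 0, 0, 0, 0, 0]
  xyz:
    - [0.5, 0, 0]
    - [1, 0, 0]
    - [1.2, -2, 0]
    - [1.2, -5, 0]
    - [1.2, -8, 0]
    - [1.2, -11, 0]
    - [1.2, -14, 0]
    - [1.2, -16, 0]
    - [1.2, -16, 0]
    - [1.2, -16, 0]
  twist:
    - [0, 0, 0]
    - [0, 0, 0]
    - [0, 0, 0]
    - [0, 0, 0]
    - [0, 0, 0]
    - [0, 0, 0]
    - [0, 0, 0]
    - [0, 0, 0]
    - [0, 0, 0]
    - [0, 0, 0]

```text
clock: 43.05
eef_pos: [0.3917, -0.2791, 0.2324]
ee_rot: [-0.596, 0.312, -0.341, 0.656]
wrist_force: [-0.1, -0.8, 0.6]
width: -0.0001
```

```bash
python3 - <<'E'
from snap import *
o=robot.get_obs();print(o["eef_pos"],o["wrist_force"],o["joint_pos"].round(2))
snap("top",290,180,100,70,8,"20");snap("scene",250,215,80,75,8,"20")
snap("top",120,160,280,110,2.8,"21");snap("scene",190,110,180,190,3.1,"21")
E
```

```text
[ 0.39165013 -0.27905298  0.23238516] [-0.06562556 -0.82647459  0.57434775] [-0.83 -0.57 -0.51  1.15  0.39  2.5 ]
```

View pics/scene20.png

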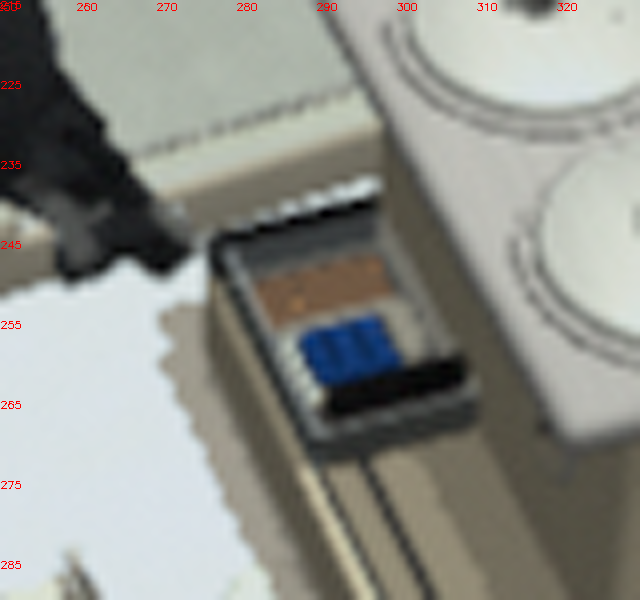

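View pics/top20.png

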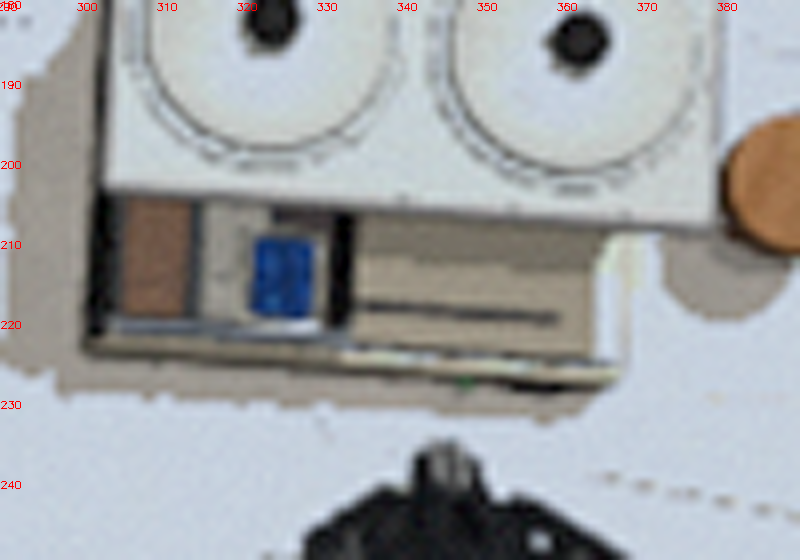

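View pics/top21.png

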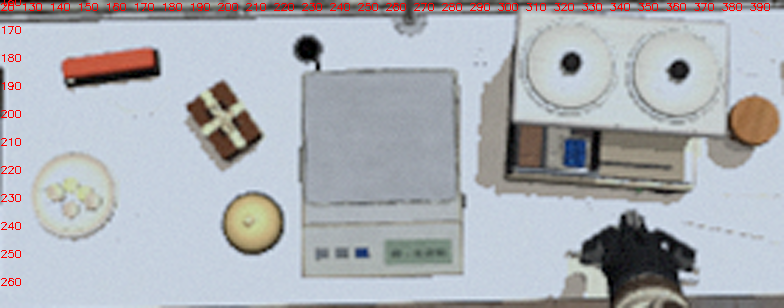

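View pics/scene21.png

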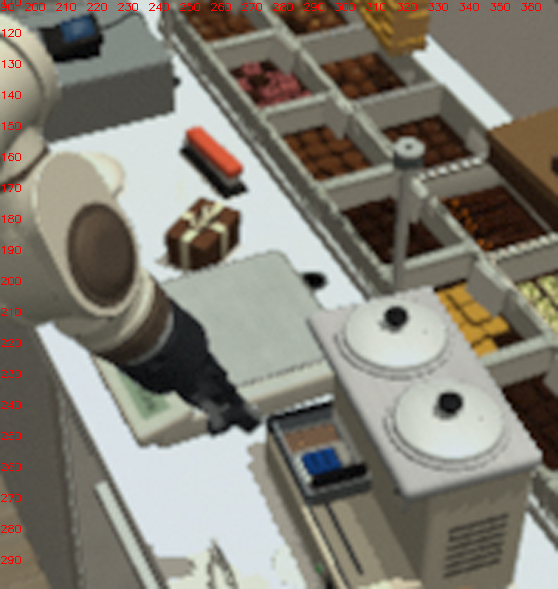

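```bash
python3 - <<'E'
from snap import *
a=load("top0")["color"];b=load("top21")["color"]
for n,(u,v,w,h) in dict(stapler=(135,170,50,25),dish=(125,205,45,50),bell=(193,222,35,36),jar=(377,188,26,28),tab=(316,204,16,18)).items():
    A=a[v:v+h,u:u+w].mean(2).astype(np.float32);B=b[v:v+h,u:u+w].mean(2).astype(np.float32)
    print(n,np.round(cv2.phaseCorrelate(A-A.mean(),B-B.mean()),2) if 0 else cv2.phaseCorrelate(A-A.mean(),B-B.mean()),np.abs(A-B).mean())
a=load("scene0");b=load("scene20")
for n,c in(("0",a),("now",b)):
    hsv=cv2.cvtColor(c["color"],cv2.COLOR_RGB2HSV); m=(hsv[...,0]>105)&(hsv[...,0]<125)&(hsv[...,1]>150); m[:250]=0;m[270:]=0;m[:,:280]=0;m[:,310:]=0
    v,u=np.nonzero(m);print(n,u.mean(),v.mean(),len(u))
from workcell import job
print(job.sign_off())
E
```

```text
stapler ((0.06603184427905617, 0.44851352605293826), 0.9601436283111572) 2.0968
dish ((0.523830148246585, -0.005711602007160366), 0.9192083523008558) 1.8911111
bell ((-0.058802709675536136, 0.017449390562926936), 0.9587734054636072) 1.9568782
jar ((0.48609644388718465, -0.03230655200617427), 1.0018668439653184) 2.0549448
tab ((-0.023455612679853743, 0.05849881167109494), 0.8607828211453226) 2.7743056
0 293.3521126760563 258.7464788732394 71
now 293.4 258.7142857142857 70
the job is handed in; nothing more can be done
None
```

The warmer is set to milk and the job is handed in, at about 43 s of the 69 s allowed. No verdict was reported, so the results below come from my own last checks.

**What was done**
1. **Box:** I lifted the gift box off the ledge and stood it gently, with about 5 N of contact, on the counter left of the scale. It is between the bell, the dish and the stapler.
2. **Guard open:** I pressed the blue tab down and slid the guard to its open stop, where it pushed back with about 22 N.
3. **Milk key:** I pressed it right down, about 17 N at the bottom. The picture after release shows it staying about 10 mm lower, with the dark key up.
4. **Guard shut:** I pushed the guard back to its hard stop (about 19 N) and drew the arm clear.

**Last checks**
- **Tab:** It is back at its starting place in the scene view, at pixel (293.4, 258.7) now against (293.4, 258.7) at the start. That means the guard is shut and the tab is up.
- **Bystanders:** Their patches look unchanged from the first picture to the last. The shift estimates were about 0 px for the bell and about 0.5 px for the stapler, dish and jar. Half a pixel is about 1.7 mm; I take it as estimator artefact but did not check further.

**Disagreements along the way**
- **Cameras:** The two cameras differed by about 6 mm in y. I used the average, and the contacts agreed with it.
- **Wrist joint:** During the swing with the box, the wrist's last joint briefly reached 3.140 rad, the end of its range, and cut that move short. I turned it back before carrying on.

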